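Tighten the carving clamp with the click wrench

ROBOT

A 7-joint arm with a two-finger parallel gripper is mounted at the origin on the work surface. World frame = base frame: x ahead of the robot, y to its left, z up, the work surface at z = 0. Lengths are in mm, angles in rad, forces in N, time in s.
With the tool pointing down it reaches from about 400 to 850 mm from the base axis. Payload 10.4 kg.
Tool frame: the origin (TCP) lies midway between the tips of the shut fingers; the grasp point (between the pads) lies 19 mm behind it (arm.hold_point_z is the distance from the TCP to the grasp point, in mm); z points along the fingers, y is the direction in which the jaws open and shut (so a half turn about z gives the same grasp; the last joint's range is limited). The gripper opens to 85 mm and grips with 20 to 120 N. Pads are 22 mm wide; open, the fingers measure 114 mm over their backs; the gripper's body (76 mm by 85 mm) begins 54 mm behind the grasp point. The pads swing forward as they close: fully open they stand 13 mm farther back than shut.
Start: joints at [1.312, 0.332, -0.065, 1.46, 0.022, 1.35, -0.088], TCP at [146.033, -607.721, 231.338] pointing down, gripper open.
Joint ranges: [-2.6, 2.6], [-0.5, 2.12], [-1.47, 1.34], [0.16, 2.42], [-1.27, 4.41], [0.06, 2.06], [-2.6, 2.6]. Speed limits (rad/s): [2.22, 2.22, 2.79, 2.79, 3.14, 3.14, 3.14].

INTERFACE

Orientations are given as a unit quaternion [w, x, y, z].
In Python, from cell import arm gives the robot as it stands. The module is installed in compiled form; this text tells all that it offers.
- The arm moves only by the tool send_rows, never from a script. Its argument "targets" is a list of rows, each an object with "fingers": the gripper's target within -1 to 1 (shut at 1, half-way at 0, fully open at -1); "dp": the shift along the world's x, y, z in cm, a list of three; "spin": the turn about the world's z in rad. In form: [{"fingers": fingers, "dp": [dx, dy, dz], "spin": spin}, ...]. A call has 1 to 12 rows; each row shifts and turns the commanded pose from where the row before left it; what a row does not reach is not made up. A row lasts 1/12 s, in which the tool goes at most 41.7 mm and 7.16 degrees, less where a joint would pass 70% of its speed; a pose out of reach is approached as far as the arm can. A call with a gripper value outside its range is refused whole. The fingers move at their own pace and stop on an object; "newtons" is the grip in N (left out, the last holds). Time passes only in rows, so rows that do not move let the fingers close. It gives the time, the measured TCP pose, the force and the opening at its end, in the units of the state.
- arm.sense(): the state, without advancing time (a new reading comes with each control period).
- arm.read_camera(name): name is "scene" or "top" or "wrist"; returns a dict with "pixels" (384x512x3 uint8, red, green, blue), "camera_matrix" (3x3 intrinsics, pixels), "dist" ([k1, k2, p1, p2, k3] as OpenCV has them; the pictures are not rectified), "world_to_cam" (4x4, takes a point from world to camera coordinates). Camera axes: x right, y down, z forward; pixel columns grow to the right and rows downward; lengths in mm; the calibration is good to about 2 mm. A picture is of the moment at which its call begins. There is no depth.
- arm.hand_in(): hands the job in, once; it reports no verdict.
The state is a dict: "time_s": time; "qpos": joint angles; "qvel": joint speeds; "joint_efforts": joint torques, N m; "eef_pos": TCP position; "ee_rot": TCP orientation; "ft_force": force on the tool from outside, world axes, zero at the start; "moment": the same for the moment, N m; "width": opening from 0.0 (shut) to 1.0 (fully open).
Only numpy, scipy, OpenCV 4.12 (cv2) and the standard library are available. Lean on these libraries where they do the work, as an engineer would, in place of code of your own. Each camera call takes 0.05 s, during which the arm holds its last target.

TASK

Take the click wrench from its wooden cradle, fit its square socket fully down onto the brass screw head of the hold-down clamp, and turn it clockwise (seen from above) until it breaks over with a click. Stop at once so that the screw is not overtightened, lift the wrench off without slackening the screw, and lay it back in its cradle as it lay before, leaving the other things on the bench where they are.

Things in the scene. Friction and masses are not known exactly. Their poses are not given: they have to be found in the camera images.
- grip (a point): Centre, half-way up, of the click wrench's black grip: a flat-sided bar 118 mm long, 22 wide, 22 high, to be gripped from above across its width. x runs along the handle towards the socket, z up. It lies 135 mm behind the socket's axis and 35 mm above the socket's open underside; the grip reaches from 87 to 205 mm from that axis. Wrench about 0.41 kg, balancing some 80 mm from the axis.
- handle: The same handle; origin on the socket's axis, level with its underside. At the click it breaks over about this vertical axis: held in line up to about 1.15 N m, it then gives up to 0.085 rad against the socket while the resisting moment drops to about 0.5 N m; past that it is solid and drives the screw on. Let off, it springs back in line. Let go of on the screw, the wrench tips.
- socket (a point): Centre of the open underside of the wrench's square socket: a steel box 37 mm square outside, hole 27 mm square and 21 mm deep. Its sides are parallel to this frame's x and y; x points away from the handle (while not broken over), z up.
- screw_seat (a point): On the clamp screw's upright axis, on top of its round flange (51 mm across, turns with it), 67 mm above the bench. The brass head stands on it: 24 mm square along x and y, 15 mm high, top 5 mm tapered. The fully fitted socket rests on the flange, with about 0.13 rad of play each way. Any quarter turn fits; a handle pointing to the robot has free room to turn.
- screw (a joint): Angle of the clamp screw, rad, growing as it is tightened (clockwise from above). It starts anywhere from -0.35 to 0.08, stiff from the start (0.5 to 0.9 N m), and stiffens steadily until the wrench clicks at about 1.15 N m. It stays where it is left; turned anticlockwise it slackens.
- cradle_spot (a point): Where the centre of the socket's underside stands when the wrench is laid up: on the cradle's wooden board, 30 mm above the bench. x is the direction from handle to socket. 190 mm behind this point the handle's end rests on a wooden support, 24 mm above the board, between two cheeks 12 mm high and 42 mm apart.
- clamp: Hold-down clamp fixed to the bench: green base plate 215 x 130 x 25 mm, steel strap and a round half-carved wooden dish (116 mm across, top 52 mm above the bench) about 110 mm from the screw on its own +x side. Origin on the bench under the screw's axis.
- glue: Yellow glue bottle, 54 mm across, 150 mm high, standing; origin at its underside. Leave alone.
- mallet: Round dark wooden carving mallet standing on its head, 84 mm across, 225 mm high; origin at its underside. Leave alone.
- offcut: Light wooden offcut 90 x 50 x 35 mm; origin at its underside. Leave alone.
There are look-alikes about, which are no part of the job. What is shaped like the part that bears grip but white is not meant.

How it is judged:
By the outcome, as a careful person would: the job done as asked, in the order asked, and still so for the second after the job is handed in, with the robot touching nothing.
It also fails if it takes over 72 s, if anything falls off the work surface, if the arm or the gripper's body presses on something with over 40 N, if the wrist force passes 120 N, or if a joint passes its speed limit or range.

## Working session

There is one attempt and no reset: what is moved stays moved. The work goes in short steps, Python scripts to look and compute and a tool call to move; the robot and the scene stay as the last step left them, time stands still between calls to the robot, and variables do not carry over. Pictures are saved under pics/ and viewed, and the job is handed in when it is done.

Besides the shell and the picture viewer there is one more tool, called after "Emit:" in YAML: its name, and indented under it one key for each argument. send_rows: Moves the arm, as the interface text tells. Its arguments: {"type":"object","properties":{"targets":{"type":"array"},"newtons":{"type":"number"}},"required":["targets"]}

```bash
mkdir -p pics
cat > h.py <<'E'
import numpy as np, cv2
from cell import arm
def snap(name,fn):
    d=arm.read_camera(name); np.savez('pics/'+fn+'.npz',**{k:np.array(v) for k,v in d.items()})
    cv2.imwrite('pics/'+fn+'.png',cv2.cvtColor(d['pixels'],cv2.COLOR_RGB2BGR)); return d
def load(fn): return dict(np.load('pics/'+fn+'.npz'))
def ray(d,uv):
    uv=np.array(uv,float).reshape(-1,1,2)
    n=cv2.undistortPoints(uv,d['camera_matrix'],d['dist']).reshape(-1,2)
    R=d['world_to_cam'][:3,:3];t=d['world_to_cam'][:3,3]
    return -R.T@t, np.c_[n,np.ones(len(n))]@R
def onz(d,uv,z):
    c,r=ray(d,uv); return c+r*((z-c[2])/r[:,2])[:,None]
def proj(d,P):
    R=d['world_to_cam'][:3,:3];t=d['world_to_cam'][:3,3]
    return cv2.projectPoints(np.array(P,float).reshape(-1,3),cv2.Rodrigues(R)[0],t,d['camera_matrix'],d['dist'])[0].reshape(-1,2)
E
python3 - <<'E'
from h import *
s=arm.sense()
for k in s: print(k,np.round(s[k],3))
print(arm.hold_point_z)
for n in('scene','top','wrist'):
    d=snap(n,n+'0'); R=d['world_to_cam'];print(n,np.round(-R[:3,:3].T@R[:3,3]),np.round(R[2,:3],2))
E
```

```text
time_s 0.0
qpos [ 1.312  0.333 -0.065  1.461  0.022  1.35  -0.089]
qvel [ 0.    -0.     0.001 -0.001 -0.     0.001 -0.001]
joint_efforts [ 0.0000e+00 -6.2545e+01  4.9000e-02 -3.9160e+01  1.6000e-02  1.0000e-02
 -0.0000e+00]
eef_pos [ 145.877 -607.353  230.503]
ee_rot [-0.001  0.993  0.118 -0.   ]
ft_force [-1.237 -0.598 -1.177]
moment [0.043 0.032 0.036]
width 0.997
18.700000000000003
scene [1397.  104.  967.] [-0.7  -0.1  -0.71]
top [ 342.  -44. 1162.] [ 0.13  0.03 -0.99]
wrist [ 222. -589.  374.] [-0.29 -0.07 -0.95]
```

View pics/scene0.png

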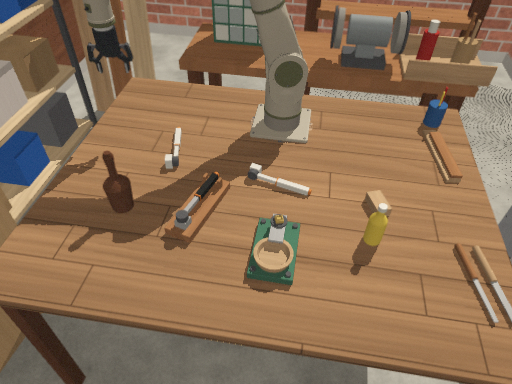

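View pics/top0.png

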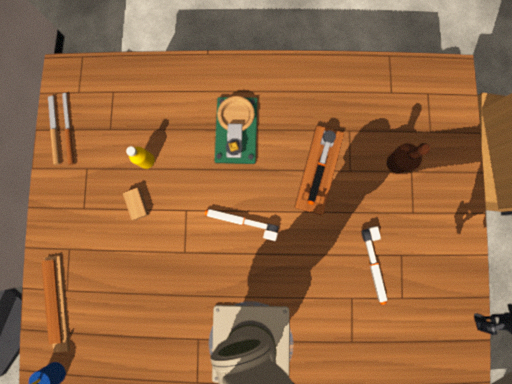

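View pics/wrist0.png

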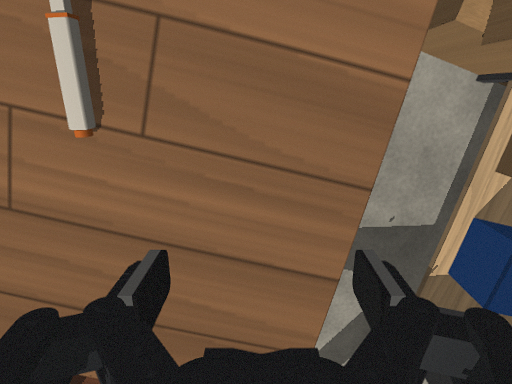

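Candidates for the wrench in the top view:
- Black-gripped wrench in the wooden cradle at (320,165).
- White-gripped wrench at (243,223).
- White-gripped wrench at (375,265).

The description points to the black one in the cradle. I'll check it in a close crop.

Run:
```python
from h import *
a=cv2.imread('pics/top0.png');b=cv2.imread('pics/scene0.png')
A=cv2.resize(a[115:220,280:360],None,fx=5,fy=5,interpolation=cv2.INTER_CUBIC)
B=cv2.resize(a[85:175,205:270],None,fx=5.8,fy=5.8,interpolation=cv2.INTER_CUBIC)
A=cv2.copyMakeBorder(A,0,600-A.shape[0],0,0,0);B=cv2.copyMakeBorder(B,0,600-B.shape[0],0,0,0)
cv2.imwrite('pics/c1.png',np.hstack([A,B])[:, :800])
cv2.imwrite('pics/c2.png',cv2.resize(b[160:290,160:310],None,fx=4.5,fy=4.5,interpolation=cv2.INTER_CUBIC))
```

```text
(no output)
```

View pics/c1.png

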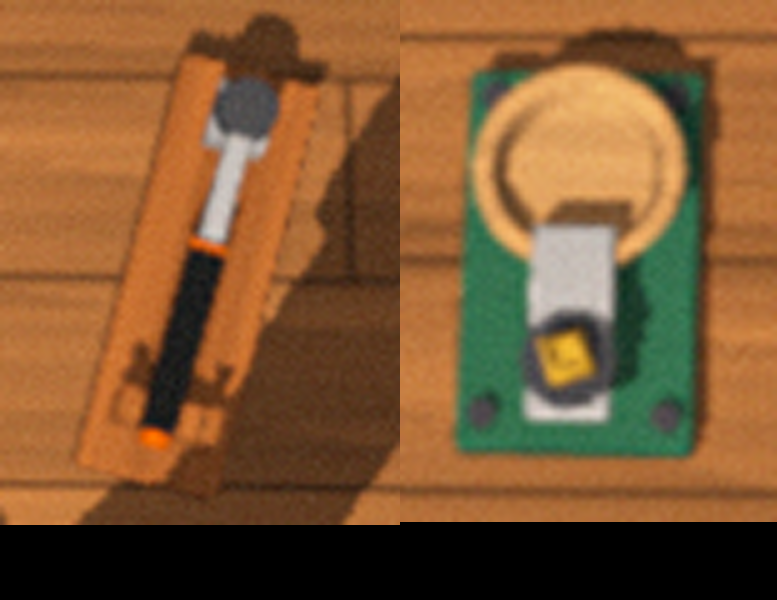

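View pics/c2.png

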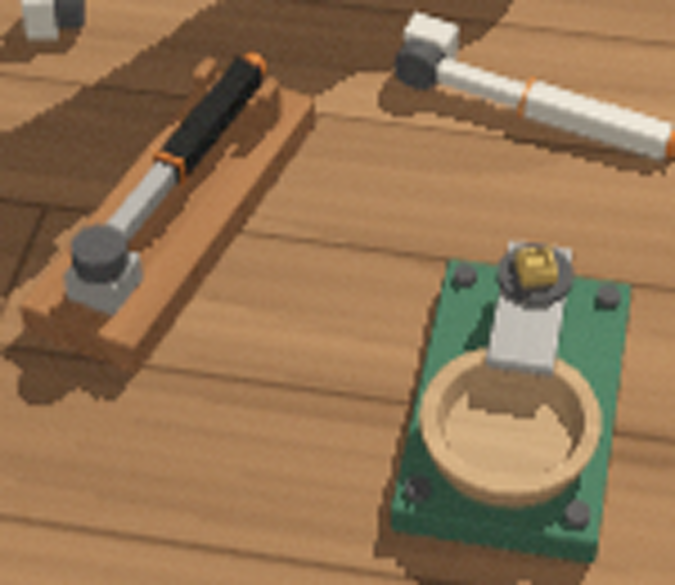

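The crop confirms it: black grip with orange collars lying in the wooden cradle. The brass screw head shows in the top view at about (233,147). Now I'll measure.

```bash
cat >> h.py <<'E'
def mask(d,kind,box):
    x0,y0,x1,y1=box; hsv=cv2.cvtColor(d['pixels'],cv2.COLOR_RGB2HSV).astype(int); h,s,v=hsv[...,0],hsv[...,1],hsv[...,2]
    if kind=='black': m=(v<55)
    if kind=='brass': m=(h>19)&(h<32)&(s>140)&(v>90)
    if kind=='orange': m=(h<13)&(s>225)&(v>150)
    if kind=='green': m=(h>60)&(h<95)&(s>90)
    o=np.zeros(m.shape,np.uint8); o[y0:y1,x0:x1]=m[y0:y1,x0:x1]
    return o
def big(m):
    n,l,st,c=cv2.connectedComponentsWithStats(m); i=1+np.argmax(st[1:,4]); return (l==i),c[i],st[i]
E
python3 - <<'E'
from h import *
for n,bb,sb in(('top0',(295,130,345,210),(220,130,250,165)),('scene0',(180,165,230,215),(265,205,300,235))):
    d=load(n)
    m,c,st=big(mask(d,'black',bb)); ys,xs=np.nonzero(m)
    P=onz(d,np.c_[xs,ys],72)[:,:2]; mu=P.mean(0); w,V=np.linalg.eigh(np.cov(P.T)); v=V[:,1]*np.sign(V[0,1]); t=(P-mu)@v
    print(n,'black',c,st,'mid',mu+v*(t.min()+t.max())/2,'len',np.ptp(t),'wid',np.ptp((P-mu)@V[:,0]),'yaw',np.arctan2(v[1],v[0]))
    m,c,st=big(mask(d,'brass',sb)); 
    P=onz(d,c,78);print('brass',c,st,P)
    ys,xs=np.nonzero(m);r=cv2.minAreaRect(onz(d,np.c_[xs,ys],80)[:,:2].astype(np.float32));print(r)
    m,c,st=big(mask(d,'green',(200,80,300,290))); ys,xs=np.nonzero(m);r=cv2.minAreaRect(onz(d,np.c_[xs,ys],25)[:,:2].astype(np.float32));print('green',r)
    print(n,np.c_[np.nonzero(mask(d,'orange',(bb[0]-10,bb[1]-10,bb[2]+10,bb[3]+10)))][:,::-1].tolist()[:30])
# triangulate
def tri(u1,u2):
    c1,r1=ray(load('top0'),u1);c2,r2=ray(load('scene0'),u2)
    A=np.c_[r1[0],-r2[0]];s=np.linalg.lstsq(A,c2-c1,rcond=None)[0]
    a,b=c1+r1[0]*s[0],c2+r2[0]*s[1];return (a+b)/2,np.linalg.norm(a-b)
g=[big(mask(load(n),'black',b))[1] for n,b in(('top0',(295,130,345,210)),('scene0',(180,165,230,215)))]
print(tri(*g))
g=[big(mask(load(n),'brass',b))[1] for n,b in(('top0',(220,130,250,165)),('scene0',(265,205,300,235)))]
print(tri(*g))
E
```

```text
top0 black [315.87111111 182.88888889] [309 166  15  35 225] mid [ 487.43157418 -189.64461847] len 105.9241409637657 wid 20.702387442785266 yaw -0.2790382800314343
brass [233.63636364 146.40909091] [230 143   8   8  44] [[594.02881432  57.4916417   78.        ]]
((594.215087890625, 58.038570404052734), (21.4786376953125, 20.90989112854004), 19.307167053222656)
green ((632.751953125, 58.121742248535156), (152.8662567138672, 125.96345520019531), 0.5681928992271423)
top0 [[318, 163], [319, 163], [319, 164], [320, 164], [321, 164], [322, 165], [323, 165], [324, 165], [308, 201], [309, 201], [310, 201], [311, 201], [312, 201], [312, 202], [313, 202], [308, 203], [313, 203]]
scene0 black [207.20895522 184.97014925] [197 173  21  25 201] mid [ 489.80539832 -187.61812778] len 114.25385788483018 wid 30.462527522242503 yaw -0.24520987514519105
brass [277.77777778 220.38888889] [275 217   8   6  18] [[606.81131325  56.35374787  78.        ]]
((604.7122802734375, 57.89347839355469), (19.736268997192383, 20.46720314025879), 10.2457914352417)
green ((759.9742431640625, 56.03068923950195), (126.56526184082031, 46.502105712890625), 87.9699935913086)
scene0 []
(array([ 487.2323058 , -189.37702439,   68.77676716]), np.float64(1.0773270325350364))
(array([596.75511188,  57.13815567,  66.96792985]), np.float64(2.7767937098372886))
```

Emit:
send_rows:
  targets:
    - {"fingers":-1,"dp":[2.5,2.9,0],"spin":-0.042}
    - {"fingers":-1,"dp":[2.5,2.9,0],"spin":-0.042}
    - {"fingers":-1,"dp":[2.5,2.9,0],"spin":-0.042}
    - {"fingers":-1,"dp":[2.5,2.9,0],"spin":-0.042}
    - {"fingers":-1,"dp":[2.5,2.9,0],"spin":-0.042}
    - {"fingers":-1,"dp":[2.5,2.9,0],"spin":-0.042}
    - {"fingers":-1,"dp":[2.5,2.9,0],"spin":-0.042}
    - {"fingers":-1,"dp":[2.5,2.9,0],"spin":-0.042}
    - {"fingers":-1,"dp":[2.5,2.9,0],"spin":-0.042}
    - {"fingers":-1,"dp":[2.5,2.9,0],"spin":-0.042}
    - {"fingers":-1,"dp":[2.5,2.9,0],"spin":-0.042}
    - {"fingers":-1,"dp":[2.5,2.9,0],"spin":-0.042}
  newtons: 100

```text
time_s: 1.15
eef_pos: [446.8, -258.1, 231.3]
ee_rot: [0.0, 0.991, -0.135, 0.0]
ft_force: [1.0, -1.3, -0.1]
width: 1.001
```

Emit:
send_rows:
  targets:
    - {"fingers":-1,"dp":[2.0,2.5,0],"spin":0}
    - {"fingers":-1,"dp":[2.0,2.5,0],"spin":0}
    - {"fingers":-1,"dp":[0.5,1.0,0],"spin":0}
    - {"fingers":-1,"dp":[0,0,0],"spin":0}
    - {"fingers":-1,"dp":[0,0,0],"spin":0}

```text
time_s: 1.57
eef_pos: [490.8, -199.7, 231.1]
ee_rot: [0.0, 0.991, -0.133, -0.0]
ft_force: [-0.4, -0.7, 0.3]
width: 1.001
```

Run:
```python
from h import *
s=arm.sense();print(s['time_s'],s['eef_pos'],s['ee_rot'],np.round(s['qpos'],2))
d=snap('wrist','w1')
```

```text
1.5667 [ 490.82347677 -199.69989338  231.07477895] [ 1.04207585e-04  9.91092176e-01 -1.33177282e-01 -3.15038071e-04] [ 0.7   0.15 -0.43  1.69  0.07  1.31 -1.59]
```

View pics/w1.png

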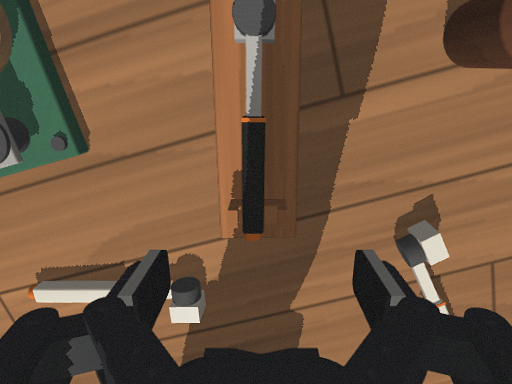

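The wrist picture shows the black grip from (253,118) to (253,236) and the socket at the top, around (253,20). I'll measure both.

Run:
```python
from h import *
d=load('w1')
m,c,st=big(mask(d,'black',(225,105,285,245)));print(c,st)
ys,xs=np.nonzero(m)
P=onz(d,np.c_[xs,ys],76)[:,:2]; mu=P.mean(0); w,V=np.linalg.eigh(np.cov(P.T)); v=V[:,1]*np.sign(V[0,1]); t=(P-mu)@v;u=(P-mu)@V[:,0]
print(mu,mu+v*(t.min()+t.max())/2,np.ptp(t),np.percentile(u,[1,99]),'yaw',np.arctan2(v[1],v[0]))
for t0 in np.linspace(t.min(),t.max(),7)[1:-1]:
    k=abs(t-t0)<6; print(t0,u[k].min(),u[k].max())
# project brass and screw candidates
print(onz(d,[[253,118],[253,236]],76))
```

```text
[252.96239031 176.60342666] [ 242  123   23  111 2393]
[ 492.3690358  -190.69850847] [ 489.16831161 -189.77964151] 110.88244446202255 [-10.42787651  10.29807582] yaw -0.27956272608136673
-40.290822598714456 -10.849283306637323 10.359160211853757
-21.810415188377362 -10.782842634416815 10.108249359802922
-3.330007778040276 -10.657926557696992 9.852246156973822
15.150399632296818 -9.604474712035726 10.466005211892261
33.63080704263391 -10.432492272918553 10.29797020384241
[[ 546.74460321 -206.08502056   76.        ]
 [ 432.65133473 -173.87389401   76.        ]]
```

Emit:
send_rows:
  targets:
    - {"fingers":-1,"dp":[0.6,3.0,0.2],"spin":0.04}
    - {"fingers":-1,"dp":[0.6,3.0,0.2],"spin":0.04}
    - {"fingers":-1,"dp":[0.6,3.0,0.2],"spin":0.04}
    - {"fingers":-1,"dp":[0.6,3.0,0.2],"spin":0.04}
    - {"fingers":-1,"dp":[0.6,3.0,0.2],"spin":0.04}
    - {"fingers":-1,"dp":[0.6,3.0,0.2],"spin":0.04}
    - {"fingers":-1,"dp":[0.6,3.0,0.2],"spin":0.04}
    - {"fingers":-1,"dp":[0.6,3.0,0.2],"spin":0.04}
    - {"fingers":-1,"dp":[0,0,0],"spin":0}
    - {"fingers":-1,"dp":[0,0,0],"spin":0}

```text
time_s: 2.45
eef_pos: [539.0, 40.3, 247.3]
ee_rot: [0.0, 1.0, 0.026, -0.0]
ft_force: [-0.1, -1.2, -0.2]
width: 1.0
```

Run:
```python
from h import *
s=arm.sense();print(s['time_s'],s['eef_pos'],s['ee_rot'],np.round(s['qpos'],2))
d=snap('wrist','w2')
```

```text
2.45 [539.03096625  40.25472666 247.33441992] [ 1.14419965e-04  9.99653303e-01  2.63298298e-02 -1.34116439e-06] [ 0.41  0.19 -0.64  1.63  0.12  1.35 -1.77]
```

View pics/w2.png

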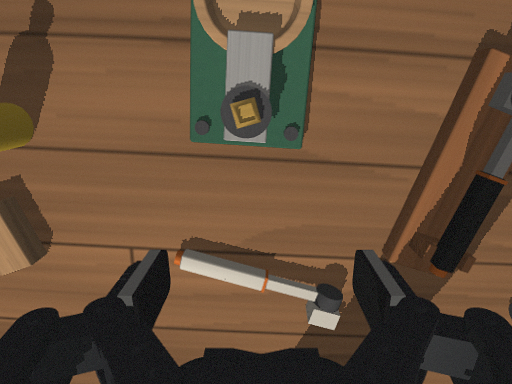

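The wrist picture shows the brass head at about (246,112) on its flange, turned a little, and the white look-alike lying on the bench nearer the robot.

Run:
```python
from h import *
d=load('w2')
hsv=cv2.cvtColor(d['pixels'],cv2.COLOR_RGB2HSV)
print(hsv[112,222:272].tolist())
m,c,st=big(mask(d,'brass',(215,80,280,145)));print(c,st)
ys,xs=np.nonzero(m)
for z in(67,72,77,82):
    P=onz(d,np.c_[xs,ys],z)[:,:2]; print(z,P.mean(0),cv2.minAreaRect(P.astype(np.float32)))
# dark flange: 
v=hsv[...,2].astype(int);s=hsv[...,1]
fl=np.zeros(v.shape,np.uint8);fl[80:142,215:278]=((v<95)&(s<60))[80:142,215:278]
f,_,st=big(fl);ys,xs=np.nonzero(f|m);print(st)
P=onz(d,np.c_[xs,ys],67)[:,:2].astype(np.float32);hull=cv2.convexHull(P);print(cv2.minEnclosingCircle(P),cv2.fitEllipse(hull))
a=cv2.imread('pics/w2.png')[70:155,200:290];cv2.imwrite('pics/c3.png',cv2.resize(a,None,fx=6.5,fy=6.5,interpolation=cv2.INTER_CUBIC))
w=onz(d,[[326,295],[265,282],[180,260]],30);print('white',w)
```

```text
[[135, 8, 67], [160, 11, 71], [60, 4, 71], [90, 7, 72], [30, 8, 68], [60, 4, 71], [0, 4, 67], [150, 4, 65], [0, 0, 66], [0, 0, 70], [19, 119, 129], [20, 150, 172], [20, 148, 164], [20, 149, 142], [20, 152, 116], [19, 141, 96], [20, 139, 97], [19, 144, 90], [20, 156, 136], [20, 152, 168], [20, 151, 167], [20, 150, 167], [19, 147, 166], [20, 150, 167], [20, 154, 167], [20, 148, 169], [19, 154, 169], [20, 152, 169], [20, 152, 170], [20, 151, 171], [20, 151, 172], [20, 146, 159], [19, 147, 132], [20, 143, 109], [20, 145, 100], [20, 147, 104], [18, 126, 83], [36, 28, 46], [110, 17, 45], [90, 6, 40], [60, 6, 41], [158, 17, 61], [75, 8, 67], [165, 7, 74], [0, 4, 71], [40, 11, 68], [0, 4, 68], [15, 8, 68], [30, 11, 71], [66, 20, 63]]
[245.25365854 112.68536585] [231  99  29  29 410]
67 [597.43212688  59.80234326] ((597.5451049804688, 60.012630462646484), (24.3077449798584, 24.315074920654297), 18.61624526977539)
72 [597.72996588  59.57826602] ((597.8412475585938, 59.785255432128906), (23.932422637939453, 23.939651489257812), 18.615894317626953)
77 [598.02780488  59.35418878] ((598.1373291015625, 59.557945251464844), (23.557140350341797, 23.56423568725586), 18.616010665893555)
82 [598.32564387  59.13011154] ((598.4334106445312, 59.33064270019531), (23.181795120239258, 23.188793182373047), 18.616130828857422)
[ 220   80   52   58 1589]
((603.8245849609375, 56.11631774902344), 31.90447998046875) ((601.7437744140625, 57.401058197021484), (50.729923248291016, 60.07188034057617), 57.850345611572266)
white [[365.82417486 -54.47277963  30.        ]
 [381.7847857   27.66839631  30.        ]
 [408.2627664  137.97119428  30.        ]]
```

View pics/c3.png

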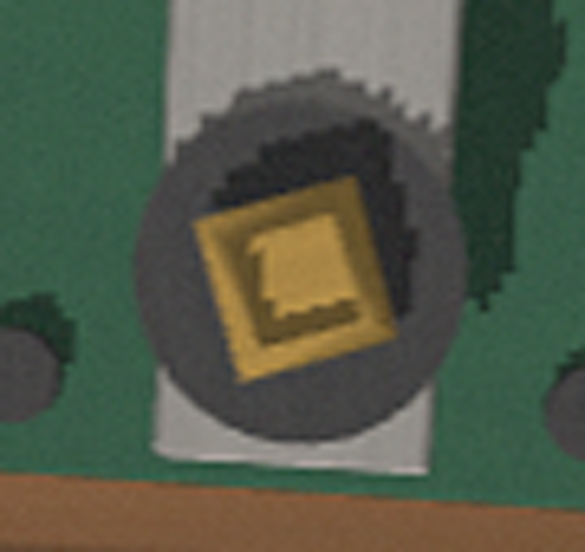

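Emit:
send_rows:
  targets:
    - {"fingers":-1,"dp":[-0.44,-2.93,0],"spin":-0.0416}
    - {"fingers":-1,"dp":[-0.44,-2.93,0],"spin":-0.0416}
    - {"fingers":-1,"dp":[-0.44,-2.93,0],"spin":-0.0416}
    - {"fingers":-1,"dp":[-0.44,-2.93,0],"spin":-0.0416}
    - {"fingers":-1,"dp":[-0.44,-2.93,0],"spin":-0.0416}
    - {"fingers":-1,"dp":[-0.44,-2.93,0],"spin":-0.0416}
    - {"fingers":-1,"dp":[-0.44,-2.93,0],"spin":-0.0416}
    - {"fingers":-1,"dp":[-0.44,-2.93,0],"spin":-0.0418}
    - {"fingers":-1,"dp":[0,0,-3],"spin":0}
    - {"fingers":-1,"dp":[0,0,-3],"spin":0}
    - {"fingers":-1,"dp":[0,0,-3],"spin":0}
    - {"fingers":-1,"dp":[0,0,-3],"spin":0}

```text
time_s: 3.5
eef_pos: [502.3, -197.0, 126.1]
ee_rot: [0.001, 0.99, -0.143, -0.0]
ft_force: [-0.2, -0.1, 0.3]
width: 1.0
```

Emit:
send_rows:
  targets:
    - {"fingers":-1,"dp":[0,0,0],"spin":0}

```text
time_s: 3.58
eef_pos: [499.2, -195.7, 121.8]
ee_rot: [-0.001, 0.99, -0.142, -0.004]
ft_force: [-2.0, 0.4, -0.3]
width: 1.0
```

Run:
```python
from h import *
s=arm.sense();print(s['time_s'],s['eef_pos'],s['ee_rot'],np.round(s['qpos'],2))
d=snap('wrist','w3')
```

```text
3.5833 [ 499.23100084 -195.71402839  121.79192126] [-5.99494021e-04  9.89826826e-01 -1.42207956e-01 -4.40374436e-03] [ 0.67  0.27 -0.44  1.8   0.13  1.11 -1.67]
```

View pics/w3.png

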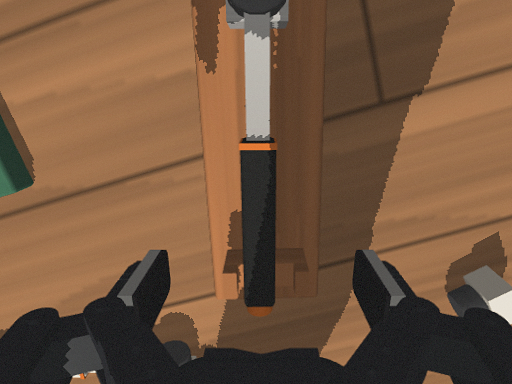

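Emit:
send_rows:
  targets:
    - {"fingers":-1,"dp":[0,0,0],"spin":0}
    - {"fingers":-1,"dp":[0,0,0],"spin":0}

```text
time_s: 3.8
eef_pos: [504.7, -195.3, 129.5]
ee_rot: [0.001, 0.99, -0.141, 0.001]
ft_force: [0.1, 0.5, -0.2]
width: 0.995
```

Run:
```python
from h import *
s=arm.sense();print(s['time_s'],s['eef_pos'],s['ee_rot'],-2*np.arctan2(-s['ee_rot'][2],s['ee_rot'][1]))
d=snap('wrist','w4')
hsv=cv2.cvtColor(d['pixels'],cv2.COLOR_RGB2HSV)
m=mask(d,'black',(225,135,300,310))
o=mask(d,'orange',(225,135,300,320));ys,xs=np.nonzero(o);print('orange rows',np.unique(ys))
m,c,st=big(m);print(c,st);ys,xs=np.nonzero(m)
P=onz(d,np.c_[xs,ys],76)[:,:2]
v=np.array([np.cos(-.28),np.sin(-.28)]);t=P@v;u=P@[-v[1],v[0]]
for lo in np.arange(t.min(),t.max(),15): k=(t>=lo)&(t<lo+15);print(round(lo,1),(u[k].min()+u[k].max())/2,np.ptp(u[k]))
tc=s['eef_pos'][:2];print('tcp',tc@v,tc@[-v[1],v[0]],'ends',t.min(),t.max())
```

```text
3.8 [ 504.65571794 -195.32382532  129.54448179] [ 5.30489966e-04  9.90026154e-01 -1.40875803e-01  1.39351522e-03] -0.28269228451506123
orange rows []
[261.29153405 229.71716529] [ 245  157   34  150 4713]
467.7 -47.12376043684802 21.178879177465276
482.7 -47.155436537706635 20.834762324496893
497.7 -47.14943185266648 21.560245132958208
512.7 -47.147157297980144 21.19610758012152
527.7 -47.03912984717659 21.376502686278712
542.7 -47.09793932784204 20.913718129005026
557.7 -47.28195057154842 21.184269386201635
572.7 -47.39738041271299 20.87340362668011
tcp 538.9809646264918 -48.252566322731134 ends 467.7203515770563 578.3082589359133
```

Emit:
send_rows:
  targets:
    - {"fingers":-1,"dp":[0.02,0.1,-1.5],"spin":0}
    - {"fingers":-1,"dp":[0,0,-1.5],"spin":0}
    - {"fingers":-1,"dp":[0,0,-1.5],"spin":0}
    - {"fingers":-1,"dp":[0,0,-1.3],"spin":0}
    - {"fingers":-1,"dp":[0,0,-1.0],"spin":0}
    - {"fingers":-1,"dp":[0,0,-0.7],"spin":0}
    - {"fingers":-1,"dp":[0,0,-0.5],"spin":0}
    - {"fingers":-1,"dp":[0,0,0],"spin":0}
    - {"fingers":-1,"dp":[0,0,0],"spin":0}
    - {"fingers":-1,"dp":[0,0,0],"spin":0}

```text
time_s: 4.68
eef_pos: [504.5, -193.3, 48.1]
ee_rot: [0.0, 0.99, -0.14, 0.001]
ft_force: [0.5, -0.4, -0.5]
width: 1.004
```

Run:
```python
from h import *
s=arm.sense();print(s['time_s'],s['eef_pos'],s['ee_rot'],s['qvel'])
d=snap('wrist','w5')
```

```text
4.6833 [ 504.52062853 -193.28956219   48.07621597] [ 1.89340860e-04  9.90130842e-01 -1.40144939e-01  5.25334088e-04] [ 0.00198362 -0.00139523  0.00209094  0.0007401   0.00039998 -0.00096617
 -0.00010453]
```

View pics/w5.png

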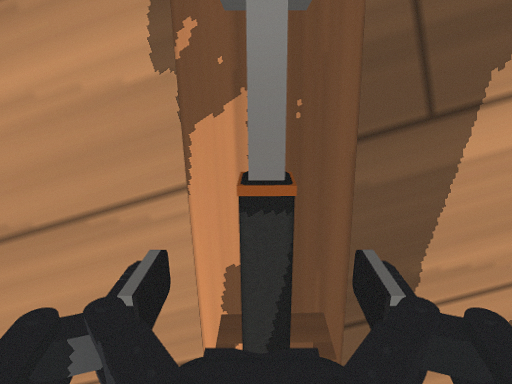

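Run:
```python
from h import *
d=load('w5'); s=arm.sense();p=np.array(s['eef_pos']);a=-.281
for z in(0,19,28,60): print(z,proj(d,p+[0,0,z]))
v=np.array([np.cos(a),np.sin(a),0]);print(proj(d,[p+[0,0,28]+v*k for k in(-20,0,20,40)]))
m,c,st=big(mask(d,'black',(225,196,300,345)));ys,xs=np.nonzero(m)
for r in(215,250,290,320,340): k=xs[ys==r];print(r,k.min(),k.max(),(onz(d,[[k.min(),r],[k.max(),r]],76)-p)[:, :2]@[-v[1],v[0]])
```

```text
0 [[263.58268647 254.24982087]]
19 [[263.89574522 274.70421663]]
28 [[264.07302182 286.30195293]]
60 [[264.93356348 342.7590082 ]]
[[263.96509859 325.31060754]
 [264.07302182 286.30195293]
 [264.18758411 243.28899488]
 [264.30872409 195.83158379]]
215 240 293 [  9.45071768 -11.19930529]
250 240 292 [  9.76822335 -11.25093005]
290 241 290 [  9.74951337 -10.96770168]
320 242 290 [  9.63243659 -11.40648444]
340 242 289 [  9.85304308 -11.27347906]
```

Emit:
send_rows:
  targets:
    - {"fingers":-1,"dp":[-0.02,-0.07,-0.1],"spin":0}
    - {"fingers":0,"dp":[0,0,0],"spin":0}
    - {"fingers":1,"dp":[0,0,0],"spin":0}
    - {"fingers":1,"dp":[0,0,0],"spin":0}
    - {"fingers":1,"dp":[0,0,0],"spin":0}
    - {"fingers":1,"dp":[0,0,0],"spin":0}
    - {"fingers":1,"dp":[0,0,0],"spin":0}
    - {"fingers":1,"dp":[0,0,0],"spin":0}
    - {"fingers":1,"dp":[0,0,0],"spin":0}
    - {"fingers":1,"dp":[0,0,0],"spin":0}
  newtons: 110

```text
time_s: 5.57
eef_pos: [503.9, -194.0, 46.7]
ee_rot: [0.0, 0.99, -0.14, 0.0]
ft_force: [-1.5, -0.1, 4.6]
width: 0.237
```

Run:
```python
from h import *
s=arm.sense();print(s['time_s'],s['eef_pos'],s['ee_rot'],s['width']*85,s['ft_force'],s['moment'])
```

```text
5.5667 [ 503.92476289 -194.01997393   46.7156855 ] [ 2.08466378e-04  9.90114129e-01 -1.40263847e-01  1.48190713e-04] 20.17394018596857 [-1.46322359 -0.06494859  4.62183395] [-0.0485339   0.40631272 -0.09058926]
```

Emit:
send_rows:
  targets:
    - {"fingers":1,"dp":[0,0,0.5],"spin":0}
    - {"fingers":1,"dp":[0,0,1.0],"spin":0}
    - {"fingers":1,"dp":[0,0,1.5],"spin":0}
    - {"fingers":1,"dp":[0,0,2.0],"spin":0}
    - {"fingers":1,"dp":[0,0,2.0],"spin":0}
    - {"fingers":1,"dp":[0,0,1.5],"spin":0}
    - {"fingers":1,"dp":[0,0,0.5],"spin":0}
    - {"fingers":1,"dp":[0,0,0],"spin":0}
    - {"fingers":1,"dp":[0,0,0],"spin":0}
    - {"fingers":1,"dp":[0,0,0],"spin":0}

```text
time_s: 6.4
eef_pos: [503.0, -193.6, 135.1]
ee_rot: [-0.0, 0.99, -0.14, -0.001]
ft_force: [-0.4, 0.6, -4.1]
width: 0.243
```

Run:
```python
from h import *
s=arm.sense();print(s['time_s'],s['eef_pos'],s['ee_rot'],s['width']*85,s['ft_force'],s['moment'])
for n in('scene','top','wrist'): snap(n,n+'5')
a=cv2.imread('pics/top5.png')[100:220,280:380];b=cv2.imread('pics/scene5.png')[150:250,150:240]
A=cv2.resize(a,None,fx=4,fy=4,interpolation=2);B=cv2.resize(b,None,fx=4,fy=4,interpolation=2)
B=cv2.copyMakeBorder(B,0,A.shape[0]-B.shape[0],0,0,0);cv2.imwrite('pics/c5.png',np.hstack([A,B]))
```

```text
6.4 [ 503.01061828 -193.57865843  135.09942854] [-2.05161451e-04  9.90134580e-01 -1.40115727e-01 -1.02697657e-03] 20.62079613711997 [-0.35096755  0.59092842 -4.10675211] [ 0.11661126  0.27435639 -0.03418373]
```

View pics/c5.png

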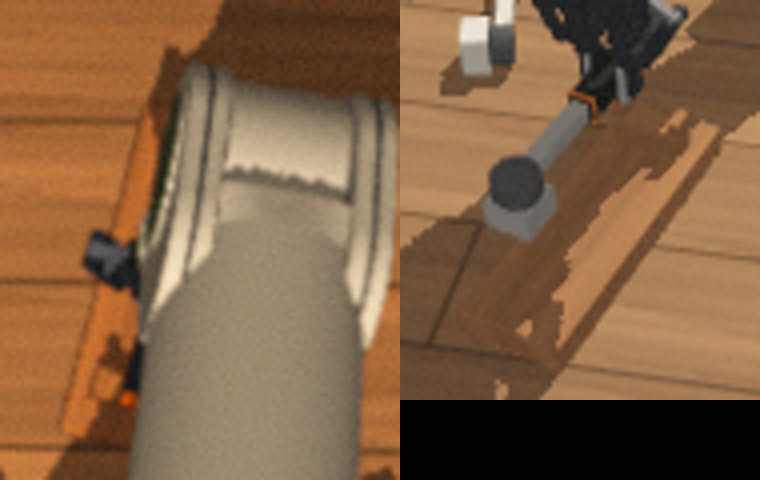

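View pics/wrist5.png

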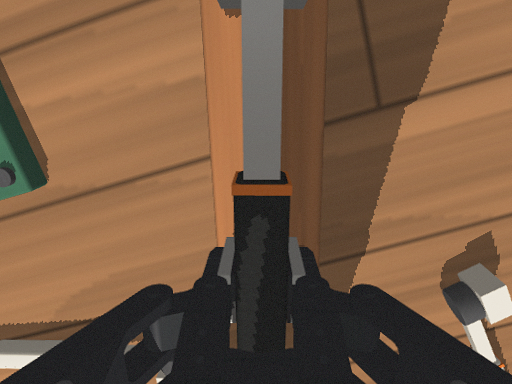

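Run:
```python
from h import *
d1=load('top0');d2=load('scene0')
def dark(d,b):
    x0,y0,x1,y1=b;h=cv2.cvtColor(d['pixels'],cv2.COLOR_RGB2HSV);m=((h[...,2]<115)&(h[...,1]<60)).astype(np.uint8);o=m*0;o[y0:y1,x0:x1]=m[y0:y1,x0:x1];return big(o)
a=dark(d1,(318,128,340,146));b=dark(d2,(172,205,195,226));print(a[1:],b[1:])
for c in (b[1],):
    c1,r1=ray(d1,a[1]);c2,r2=ray(d2,c)
    s=np.linalg.lstsq(np.c_[r1[0],-r2[0]],c2-c1,rcond=None)[0];p=c1+r1[0]*s[0];q=c2+r2[0]*s[1];print(p,q)
for z in(76,84,92):
    P=onz(d1,a[1],z)[0];v=np.array([np.cos(-.28),np.sin(-.28)]);print(z,P,P[:2]@v,P[:2]@[-v[1],v[0]])
```

```text
(array([328.69911504, 136.16814159]), array([323, 131,  12,  12, 113], dtype=int32)) (array([182.31472081, 217.63959391]), array([175, 205,  20,  21, 197], dtype=int32))
[ 632.80577908 -231.25728243   62.0094191 ] [ 632.49311987 -229.49976712   61.62684589]
76 [ 629.10436948 -228.87030942   76.        ] 667.853778354186 -46.10050949794748
84 [ 626.98785431 -227.50540655   84.        ] 665.4424913145676 -45.373673093535835
92 [ 624.87133913 -226.14050368   92.        ] 663.0312042749493 -44.646836689124115
```

Run:
```python
import cv2,numpy as np
f=lambda n,x0,x1,k:cv2.resize(cv2.imread(f'pics/{n}.png')[0:60,x0:x1],None,fx=k,fy=k,interpolation=cv2.INTER_CUBIC)
A=f('w1',215,295,7);B=f('w3',200,320,6)
w=max(A.shape[1],B.shape[1]);
A=cv2.copyMakeBorder(A[:300],0,0,0,w-A.shape[1],0);B=cv2.copyMakeBorder(B[:300],0,0,0,w-B.shape[1],0);cv2.imwrite('pics/c6.png',np.vstack([A,B]))
```

```text
(no output)
```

View pics/c6.png

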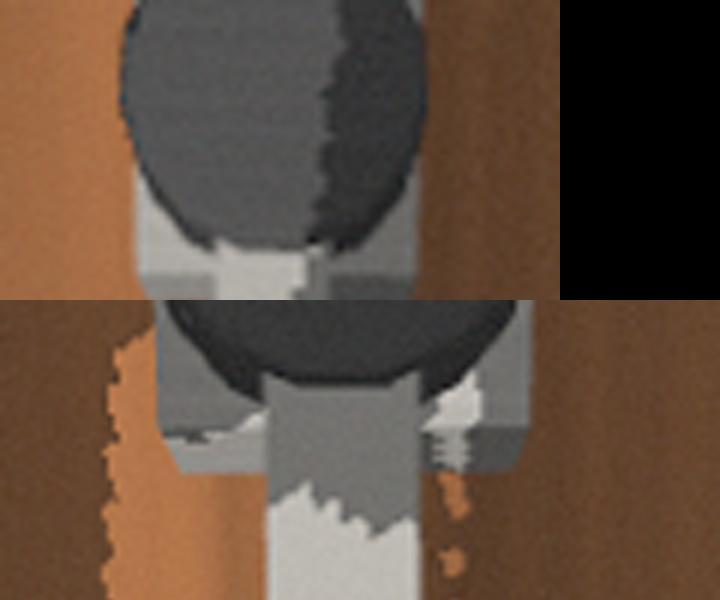

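Run:
```python
from h import *
v=np.array([np.cos(-.28),np.sin(-.28)])
d=load('w3');P=onz(d,[[233,28.5],[283,28.5]],30);print('w3 bottom rear',P[:,:2]@v+18.5,P[:,:2]@[-v[1],v[0]])
for z in(60,65,70):
  P=onz(d,[[226.5,21.7],[288,21.7]],z);print(z,P[:,:2]@v+18.5,P[:,:2]@[-v[1],v[0]])
d=load('w1')
for z in(60,65,70):
  P=onz(d,[[234.6,39.3],[274.6,39.3]],z);print(z,P[:,:2]@v+18.5,P[:,:2]@[-v[1],v[0]])
f=lambda n,x0,x1,k:cv2.resize(cv2.imread(f'pics/{n}.png')[0:60,x0:x1],None,fx=k,fy=k,interpolation=cv2.INTER_CUBIC)
cv2.imwrite('pics/c7.png',np.vstack([f('w4',200,320,6)[:300],f('w1',195,315,6)[:300]]))
```

```text
w3 bottom rear [671.01816711 670.80663206] [-30.72073306 -64.23056469]
60 [669.58761899 669.35789506] [-29.42849154 -65.19215211]
65 [668.64820074 668.42409084] [-29.91566253 -64.80532582]
70 [667.70878249 667.49028661] [-30.40283352 -64.41849954]
60 [669.67865689 670.09783008] [-29.50480696 -65.79151685]
65 [668.93632886 669.34883884] [-29.8957652 -65.6056582]
70 [668.19400083 668.5998476 ] [-30.28672344 -65.41979955]
```

View pics/c7.png

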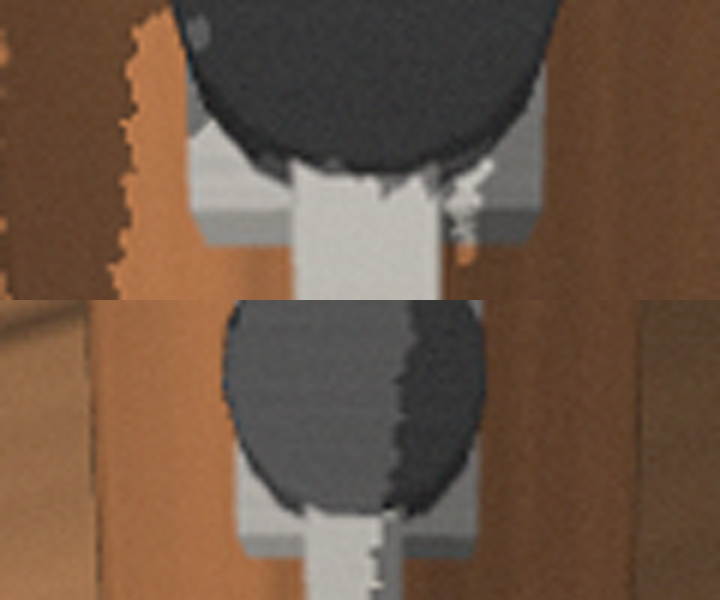

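Run:
```python
from h import *
v=np.array([np.cos(-.28),np.sin(-.28)])
for n,q in(('w4',[[234.2,40.5],[287.8,40.5]]),('w1',[[236,42.8],[273,42.8]])):
  P=onz(load(n),q,30);print(n,P[:,:2]@v+18.5,P[:,:2]@[-v[1],v[0]])
s=arm.sense();print(s['eef_pos'],s['time_s'])
```

```text
w4 [671.08388177 670.96454846] [-28.50372735 -66.17381707]
w1 [670.91746668 671.34356987] [-28.52407175 -65.38842749]
[ 503.3212801  -193.63680891  135.38237582] 6.55
```

Emit:
send_rows:
  targets:
    - {"fingers":1,"dp":[-0.2,1.0,0],"spin":0.03}
    - {"fingers":1,"dp":[-0.25,1.8,0],"spin":0.05}
    - {"fingers":1,"dp":[-0.25,2.0,0],"spin":0.055}
    - {"fingers":1,"dp":[-0.25,2.0,0],"spin":0.055}
    - {"fingers":1,"dp":[-0.25,2.0,0],"spin":0.055}
    - {"fingers":1,"dp":[-0.3,2.0,0],"spin":0.06}
    - {"fingers":1,"dp":[-0.3,2.0,0],"spin":0.06}
    - {"fingers":1,"dp":[-0.3,2.0,0],"spin":0.06}
    - {"fingers":1,"dp":[-0.3,2.0,0],"spin":0.06}
    - {"fingers":1,"dp":[-0.3,2.0,0],"spin":0.06}
    - {"fingers":1,"dp":[-0.2,1.5,0],"spin":0.04}
    - {"fingers":1,"dp":[-0.2,0.8,0],"spin":0.02}

```text
time_s: 7.55
eef_pos: [472.6, 20.0, 136.5]
ee_rot: [-0.0, 0.986, 0.164, 0.0]
ft_force: [0.3, 0.8, -4.1]
width: 0.244
```

Emit:
send_rows:
  targets:
    - {"fingers":1,"dp":[0,0,0],"spin":0}
    - {"fingers":1,"dp":[0,0,0],"spin":0}
    - {"fingers":1,"dp":[0,0,0],"spin":0}
    - {"fingers":1,"dp":[0,0,0],"spin":0}

```text
time_s: 7.88
eef_pos: [473.0, 16.0, 136.2]
ee_rot: [0.0, 0.987, 0.16, -0.0]
ft_force: [0.2, -0.5, -3.4]
width: 0.236
```

```bash
cat >> h.py <<'E'
H=np.array([598.0,59.5]);S=132.4
def st():
    s=arm.sense();q=s['ee_rot'];y=2*np.arctan2(q[2],q[1]);p=np.array(s['eef_pos'])
    soc=p[:2]+S*np.array([np.cos(y),np.sin(y)])
    F=np.array(s['ft_force']);M=np.array(s['moment'])
    r=p[:2]-H; tq=r[0]*F[1]/1000-r[1]*F[0]/1000+M[2]
    print('t%.2f'%s['time_s'],'tcp',np.round(p,1),'yaw %.4f'%y,'soc',np.round(soc,1),'F',np.round(F,1),'M',np.round(M,2),'tq@screw %.2f'%tq,'w %.3f'%s['width'],'q7 %.2f'%s['qpos'][6])
E
python3 - <<'E'
from h import *
st()
for n in('scene','top','wrist'): snap(n,n+'6')
st()
a=cv2.imread('pics/top6.png')[80:200,190:300];b=cv2.imread('pics/scene6.png')[180:280,230:320]
A=cv2.resize(a,None,fx=4,fy=4,interpolation=2);B=cv2.resize(b,None,fx=4,fy=4,interpolation=2)
B=cv2.copyMakeBorder(B,0,A.shape[0]-B.shape[0],0,0,0);cv2.imwrite('pics/c8.png',np.hstack([A,B])[:,:800])
E
```

```text
t7.88 tcp [473.   16.  136.2] yaw 0.3214 soc [598.6  57.8] F [ 0.2 -0.5 -3.4] M [-0.08  0.27  0.03] tq@screw 0.10 w 0.236 q7 -1.45
t8.03 tcp [472.9  16.5 136.2] yaw 0.3224 soc [598.5  58.5] F [ 0.   0.3 -3.9] M [-0.01  0.26 -0.02] tq@screw -0.05 w 0.236 q7 -1.45
```

View pics/c8.png

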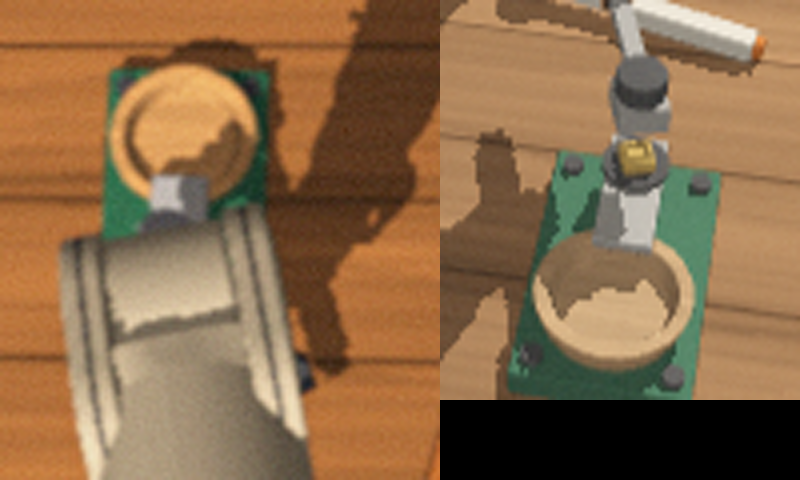

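View pics/wrist6.png

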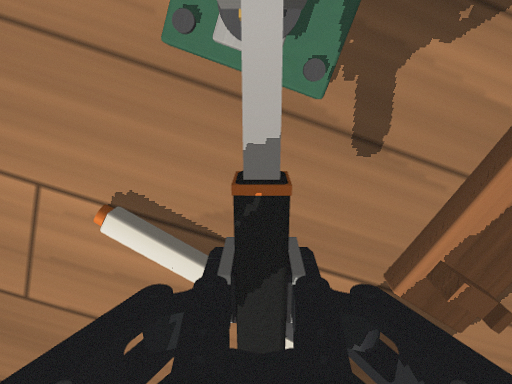

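Emit:
send_rows:
  targets:
    - {"fingers":1,"dp":[-0.05,0.09,-0.6],"spin":0.003}
    - {"fingers":1,"dp":[0,0,-0.9],"spin":0}
    - {"fingers":1,"dp":[0,0,-0.9],"spin":0}
    - {"fingers":1,"dp":[0,0,-0.6],"spin":0}
    - {"fingers":1,"dp":[0,0,-0.2],"spin":0}
    - {"fingers":1,"dp":[0,0,0],"spin":0}
    - {"fingers":1,"dp":[0,0,0],"spin":0}

```text
time_s: 8.62
eef_pos: [472.3, 18.2, 104.3]
ee_rot: [-0.0, 0.987, 0.163, -0.0]
ft_force: [-0.5, -0.6, -3.3]
width: 0.24
```

Run:
```python
from h import *
st()
d=snap('scene','scene7')
s=arm.sense();y=.3245;p=np.array(s['eef_pos']);u=p[2]-16.7
R=np.array([[np.cos(y),-np.sin(y)],[np.sin(y),np.cos(y)]]);soc=p[:2]+S*R[:,0]
C=np.array([[18.5,18.5],[18.5,-18.5],[-18.5,-18.5],[-18.5,18.5]])@R.T+soc
print('under',u);print(np.round(proj(d,np.c_[C,[u]*4]),1))
hc=np.array([[12,12],[12,-12],[-12,-12],[-12,12]])@R.T+H;print(np.round(proj(d,np.c_[hc,[67]*4]),1))
b=d['pixels'][180:250,240:310,::-1];cv2.imwrite('pics/c9.png',cv2.resize(b,None,fx=8,fy=8,interpolation=2))
```

```text
t8.62 tcp [472.3  18.2 104.3] yaw 0.3269 soc [597.7  60.7] F [-0.5 -0.6 -3.3] M [-0.11  0.17 -0.01] tq@screw 0.04 w 0.240 q7 -1.48
under 87.84278449348412
[[287.2 220.1]
 [274.8 221.5]
 [272.3 212.3]
 [284.5 211. ]]
[[283.7 223.4]
 [275.8 224.2]
 [274.3 218.3]
 [282.1 217.4]]
```

View pics/c9.png

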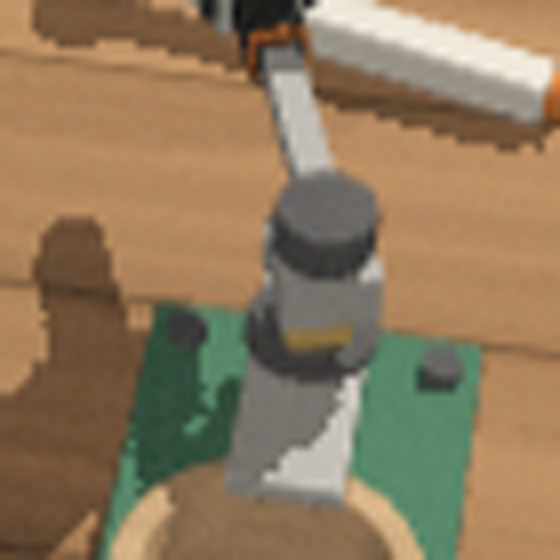

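Emit:
send_rows:
  targets:
    - {"fingers":1,"dp":[0,0,0],"spin":0}
    - {"fingers":1,"dp":[0,0,0],"spin":0}

```text
time_s: 8.83
eef_pos: [472.6, 18.1, 104.7]
ee_rot: [0.0, 0.987, 0.163, 0.0]
ft_force: [-0.9, -0.8, -3.3]
width: 0.236
```

```bash
python3 -c "
from h import *
st()"
```

```text
t8.83 tcp [472.6  18.1 104.7] yaw 0.3268 soc [598.   60.6] F [-0.9 -0.8 -3.3] M [-0.06  0.28  0.03] tq@screw 0.09 w 0.236 q7 -1.48
```

Emit:
send_rows:
  targets:
    - {"fingers":1,"dp":[0,-0.1,-0.3],"spin":-0.002}
    - {"fingers":1,"dp":[0,0,-0.3],"spin":0}
    - {"fingers":1,"dp":[0,0,-0.2],"spin":0}
    - {"fingers":1,"dp":[0,0,-0.2],"spin":0}

```text
time_s: 9.17
eef_pos: [472.2, 17.0, 94.0]
ee_rot: [0.0, 0.987, 0.162, -0.0]
ft_force: [-0.2, 0.4, -3.4]
width: 0.236
```

```bash
python3 -c "
from h import *
st()"
```

```text
t9.17 tcp [472.2  17.   94. ] yaw 0.3247 soc [597.7  59.3] F [-0.2  0.4 -3.4] M [-0.04  0.24  0.02] tq@screw -0.03 w 0.236 q7 -1.49
```

Emit:
send_rows:
  targets:
    - {"fingers":1,"dp":[0,0,-0.2],"spin":0}
    - {"fingers":1,"dp":[0,0,-0.2],"spin":0}

```text
time_s: 9.33
eef_pos: [472.3, 17.1, 90.1]
ee_rot: [-0.0, 0.987, 0.162, -0.0]
ft_force: [-0.0, 0.9, -3.8]
width: 0.237
```

```bash
python3 -c "
from h import *
st()"
```

```text
t9.33 tcp [472.3  17.1  90.1] yaw 0.3248 soc [597.8  59.4] F [-0.   0.9 -3.8] M [-0.09  0.23  0.02] tq@screw -0.09 w 0.237 q7 -1.49
```

Emit:
send_rows:
  targets:
    - {"fingers":1,"dp":[0,0,-0.2],"spin":0}
    - {"fingers":1,"dp":[0,0,-0.1],"spin":0}

```text
time_s: 9.5
eef_pos: [472.2, 17.1, 87.0]
ee_rot: [0.0, 0.987, 0.162, -0.0]
ft_force: [-1.1, 0.3, -4.2]
width: 0.237
```

```bash
python3 -c "
from h import *
st()"
```

```text
t9.50 tcp [472.2  17.1  87. ] yaw 0.3248 soc [597.7  59.3] F [-1.1  0.3 -4.2] M [-0.09  0.28 -0.02] tq@screw -0.10 w 0.237 q7 -1.49
```

Fitting freely so far, with the underside at about 70 mm. I'll go down until it meets the flange.

Emit:
send_rows:
  targets:
    - {"fingers":1,"dp":[0,0,-0.15],"spin":0}
    - {"fingers":1,"dp":[0,0,-0.1],"spin":0}

```text
time_s: 9.67
eef_pos: [472.3, 17.1, 84.7]
ee_rot: [0.0, 0.987, 0.162, 0.0]
ft_force: [-0.5, 0.1, -3.8]
width: 0.239
```

```bash
python3 -c "
from h import *
st()"
```

```text
t9.67 tcp [472.3  17.1  84.7] yaw 0.3248 soc [597.8  59.3] F [-0.5  0.1 -3.8] M [-0.1   0.27  0.03] tq@screw -0.00 w 0.239 q7 -1.50
```

Emit:
send_rows:
  targets:
    - {"fingers":1,"dp":[0,0,-0.1],"spin":0}
    - {"fingers":1,"dp":[0,0,0],"spin":0}

```text
time_s: 9.83
eef_pos: [472.4, 17.1, 83.8]
ee_rot: [0.0, 0.987, 0.162, 0.0]
ft_force: [-1.3, -0.6, -2.5]
width: 0.238
```

```bash
python3 -c "
from h import *
st()"
```

```text
t9.83 tcp [472.4  17.1  83.8] yaw 0.3248 soc [597.9  59.3] F [-1.3 -0.6 -2.5] M [-0.03  0.32  0.  ] tq@screw 0.02 w 0.238 q7 -1.50
```

Emit:
send_rows:
  targets:
    - {"fingers":1,"dp":[0,0,-0.07],"spin":0}
    - {"fingers":1,"dp":[0,0,0],"spin":0}

```text
time_s: 10.0
eef_pos: [472.4, 17.1, 83.3]
ee_rot: [0.0, 0.987, 0.162, 0.0]
ft_force: [-2.4, -0.5, 0.9]
width: 0.241
```

```bash
python3 -c "
from h import *
st()"
```

```text
t10.00 tcp [472.4  17.1  83.3] yaw 0.3247 soc [597.9  59.3] F [-2.4 -0.5  0.9] M [-0.01  0.43  0.02] tq@screw -0.02 w 0.241 q7 -1.50
```

Emit:
send_rows:
  targets:
    - {"fingers":1,"dp":[-0.082,0.252,0],"spin":-0.02}
    - {"fingers":1,"dp":[-0.077,0.253,0],"spin":-0.02}
    - {"fingers":1,"dp":[-0.072,0.255,0],"spin":-0.02}
    - {"fingers":1,"dp":[-0.067,0.256,0],"spin":-0.02}

```text
time_s: 10.33
eef_pos: [469.0, 26.9, 83.2]
ee_rot: [0.0, 0.993, 0.121, -0.0]
ft_force: [-4.8, -4.1, 0.8]
width: 0.236
```

```bash
python3 -c "
from h import *
st()"
```

```text
t10.33 tcp [469.   26.9  83.2] yaw 0.2419 soc [597.5  58.6] F [-4.8 -4.1  0.8] M [-0.76  0.69 -0.16] tq@screw 0.20 w 0.236 q7 -1.60
```

Emit:
send_rows:
  targets:
    - {"fingers":1,"dp":[-0.062,0.257,0],"spin":-0.02}
    - {"fingers":1,"dp":[-0.057,0.259,0],"spin":-0.02}

```text
time_s: 10.5
eef_pos: [467.4, 32.1, 83.0]
ee_rot: [0.0, 0.995, 0.101, -0.001]
ft_force: [-6.4, -3.7, 3.5]
width: 0.24
```

```bash
python3 -c "
from h import *
st()"
```

```text
t10.50 tcp [467.4  32.1  83. ] yaw 0.2022 soc [597.1  58.7] F [-6.4 -3.7  3.5] M [-0.71  0.99 -0.06] tq@screw 0.25 w 0.240 q7 -1.65
```

Emit:
send_rows:
  targets:
    - {"fingers":1,"dp":[-0.152,0.26,0.02],"spin":-0.02}

```text
time_s: 10.58
eef_pos: [466.5, 35.0, 83.4]
ee_rot: [0.0, 0.996, 0.091, -0.0]
ft_force: [-0.5, -1.9, -0.5]
width: 0.24
```

```bash
python3 -c "
from h import *
st()"
```

```text
t10.58 tcp [466.5  35.   83.4] yaw 0.1824 soc [596.7  59. ] F [-0.5 -1.9 -0.5] M [-0.36 -0.11 -0.16] tq@screw 0.07 w 0.240 q7 -1.67
```

Emit:
send_rows:
  targets:
    - {"fingers":1,"dp":[-0.047,0.26,0],"spin":-0.02}

```text
time_s: 10.67
eef_pos: [466.1, 37.7, 83.5]
ee_rot: [0.0, 0.997, 0.081, 0.0]
ft_force: [-1.7, -3.3, -0.8]
width: 0.238
```

```bash
python3 -c "
from h import *
st()"
```

```text
t10.67 tcp [466.1  37.7  83.5] yaw 0.1624 soc [596.7  59.1] F [-1.7 -3.3 -0.8] M [-0.62  0.34 -0.03] tq@screw 0.37 w 0.238 q7 -1.70
```

Emit:
send_rows:
  targets:
    - {"fingers":1,"dp":[-0.04,0.262,0],"spin":-0.02}

```text
time_s: 10.75
eef_pos: [465.6, 40.1, 83.3]
ee_rot: [0.0, 0.997, 0.071, -0.0]
ft_force: [-2.0, -3.8, -0.5]
width: 0.235
```

```bash
python3 -c "
from h import *
st()"
```

```text
t10.75 tcp [465.6  40.1  83.3] yaw 0.1425 soc [596.7  58.9] F [-2.  -3.8 -0.5] M [-0.78  0.29  0.05] tq@screw 0.51 w 0.235 q7 -1.72
```

Emit:
send_rows:
  targets:
    - {"fingers":1,"dp":[-0.035,0.262,0],"spin":-0.02}

```text
time_s: 10.83
eef_pos: [465.3, 42.6, 83.3]
ee_rot: [0.0, 0.998, 0.061, -0.0]
ft_force: [-3.0, -3.9, 0.4]
width: 0.238
```

```bash
python3 -c "
from h import *
st()"
```

```text
t10.83 tcp [465.3  42.6  83.3] yaw 0.1226 soc [596.7  58.8] F [-3.  -3.9  0.4] M [-0.84  0.38  0.21] tq@screw 0.67 w 0.238 q7 -1.75
```

Emit:
send_rows:
  targets:
    - {"fingers":1,"dp":[-0.03,0.263,0],"spin":-0.02}

```text
time_s: 10.92
eef_pos: [465.0, 45.2, 83.3]
ee_rot: [0.0, 0.999, 0.051, -0.0]
ft_force: [-2.4, -3.9, -0.6]
width: 0.237
```

```bash
python3 -c "
from h import *
st()"
```

```text
t10.92 tcp [465.   45.2  83.3] yaw 0.1026 soc [596.7  58.8] F [-2.4 -3.9 -0.6] M [-0.86  0.35  0.13] tq@screw 0.61 w 0.237 q7 -1.77
```

Emit:
send_rows:
  targets:
    - {"fingers":1,"dp":[-0.024,0.264,0],"spin":-0.02}

```text
time_s: 11.0
eef_pos: [464.7, 47.8, 83.4]
ee_rot: [0.001, 0.999, 0.041, -0.0]
ft_force: [-2.6, -4.4, -0.1]
width: 0.238
```

```bash
python3 -c "
from h import *
st()"
```

```text
t11.00 tcp [464.7  47.8  83.4] yaw 0.0827 soc [596.7  58.8] F [-2.6 -4.4 -0.1] M [-0.84  0.31  0.14] tq@screw 0.70 w 0.238 q7 -1.80
```

Emit:
send_rows:
  targets:
    - {"fingers":1,"dp":[-0.019,0.264,0],"spin":-0.02}

```text
time_s: 11.08
eef_pos: [464.5, 50.5, 83.3]
ee_rot: [0.001, 1.0, 0.031, -0.0]
ft_force: [-2.4, -4.2, 1.3]
width: 0.239
```

```bash
python3 -c "
from h import *
st()"
```

```text
t11.08 tcp [464.5  50.5  83.3] yaw 0.0626 soc [596.6  58.8] F [-2.4 -4.2  1.3] M [-0.86  0.26  0.15] tq@screw 0.69 w 0.239 q7 -1.83
```

Emit:
send_rows:
  targets:
    - {"fingers":1,"dp":[-0.014,0.265,0],"spin":-0.02}

```text
time_s: 11.17
eef_pos: [464.3, 53.1, 83.3]
ee_rot: [0.001, 1.0, 0.021, -0.0]
ft_force: [-3.7, -4.4, 0.2]
width: 0.24
```

```bash
python3 -c "
from h import *
st()"
```

```text
t11.17 tcp [464.3  53.1  83.3] yaw 0.0427 soc [596.6  58.7] F [-3.7 -4.4  0.2] M [-0.88  0.4   0.23] tq@screw 0.79 w 0.240 q7 -1.85
```

Emit:
send_rows:
  targets:
    - {"fingers":1,"dp":[-0.009,0.265,0],"spin":-0.02}

```text
time_s: 11.25
eef_pos: [464.3, 55.7, 83.3]
ee_rot: [0.001, 1.0, 0.011, -0.0]
ft_force: [-3.0, -3.9, -0.3]
width: 0.241
```

```bash
python3 -c "
from h import *
st()"
```

```text
t11.25 tcp [464.3  55.7  83.3] yaw 0.0227 soc [596.6  58.7] F [-3.  -3.9 -0.3] M [-0.92  0.35  0.14] tq@screw 0.65 w 0.241 q7 -1.88
```

Emit:
send_rows:
  targets:
    - {"fingers":1,"dp":[-0.003,0.265,0],"spin":-0.02}

```text
time_s: 11.33
eef_pos: [464.2, 58.4, 83.3]
ee_rot: [0.001, 1.0, 0.001, -0.0]
ft_force: [-2.9, -4.1, 0.0]
width: 0.237
```

```bash
python3 -c "
from h import *
st()"
```

```text
t11.33 tcp [464.2  58.4  83.3] yaw 0.0026 soc [596.6  58.7] F [-2.9 -4.1  0. ] M [-0.9   0.34  0.2 ] tq@screw 0.74 w 0.237 q7 -1.90
```

Emit:
send_rows:
  targets:
    - {"fingers":1,"dp":[0.002,0.265,0],"spin":-0.02}

```text
time_s: 11.42
eef_pos: [464.2, 61.0, 83.3]
ee_rot: [0.001, 1.0, -0.009, -0.0]
ft_force: [-2.5, -3.9, 0.1]
width: 0.243
```

```bash
python3 -c "
from h import *
st()"
```

```text
t11.42 tcp [464.2  61.   83.3] yaw -0.0173 soc [596.6  58.7] F [-2.5 -3.9  0.1] M [-0.93  0.3   0.15] tq@screw 0.68 w 0.243 q7 -1.93
```

Emit:
send_rows:
  targets:
    - {"fingers":1,"dp":[0.007,0.265,0],"spin":-0.02}

```text
time_s: 11.5
eef_pos: [464.3, 63.6, 83.3]
ee_rot: [0.001, 1.0, -0.019, -0.0]
ft_force: [-2.4, -4.3, -0.4]
width: 0.239
```

```bash
python3 -c "
from h import *
st()"
```

```text
t11.50 tcp [464.3  63.6  83.3] yaw -0.0373 soc [596.6  58.7] F [-2.4 -4.3 -0.4] M [-0.96  0.34  0.17] tq@screw 0.75 w 0.239 q7 -1.96
```

Emit:
send_rows:
  targets:
    - {"fingers":1,"dp":[0.013,0.264,0],"spin":-0.02}

```text
time_s: 11.58
eef_pos: [464.5, 66.3, 83.3]
ee_rot: [0.001, 1.0, -0.029, -0.0]
ft_force: [-1.7, -5.7, 0.0]
width: 0.239
```

```bash
python3 -c "
from h import *
st()"
```

```text
t11.58 tcp [464.5  66.3  83.3] yaw -0.0573 soc [596.7  58.7] F [-1.7 -5.7  0. ] M [-0.94  0.26  0.2 ] tq@screw 0.97 w 0.239 q7 -1.98
```

Emit:
send_rows:
  targets:
    - {"fingers":1,"dp":[0.018,0.264,0],"spin":-0.02}

```text
time_s: 11.67
eef_pos: [464.6, 68.9, 83.3]
ee_rot: [0.001, 0.999, -0.039, -0.0]
ft_force: [-2.5, -4.6, 0.4]
width: 0.242
```

```bash
python3 -c "
from h import *
st()"
```

```text
t11.67 tcp [464.6  68.9  83.3] yaw -0.0774 soc [596.6  58.6] F [-2.5 -4.6  0.4] M [-0.95  0.35  0.15] tq@screw 0.79 w 0.242 q7 -2.01
```

Emit:
send_rows:
  targets:
    - {"fingers":1,"dp":[0.023,0.264,0],"spin":-0.02}

```text
time_s: 11.75
eef_pos: [464.9, 71.5, 83.3]
ee_rot: [0.001, 0.999, -0.049, -0.0]
ft_force: [-1.8, -3.7, -0.1]
width: 0.236
```

```bash
python3 -c "
from h import *
st()
d=snap('scene','scene8');cv2.imwrite('pics/c10.png',cv2.resize(d['pixels'][170:260,230:320,::-1],None,fx=6.5,fy=6.5,interpolation=2))"
```

```text
t11.75 tcp [464.9  71.5  83.3] yaw -0.0973 soc [596.7  58.7] F [-1.8 -3.7 -0.1] M [-0.96  0.19  0.17] tq@screw 0.68 w 0.236 q7 -2.03
```

View pics/c10.png

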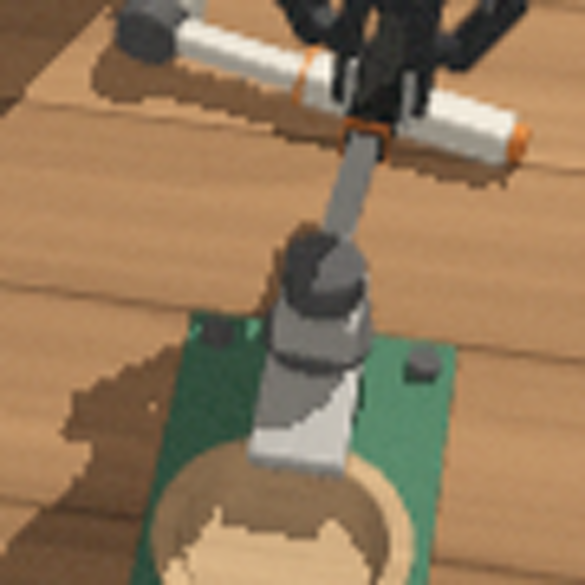

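Emit:
send_rows:
  targets:
    - {"fingers":1,"dp":[0.028,0.263,0],"spin":-0.02}
    - {"fingers":1,"dp":[0.034,0.263,0],"spin":-0.02}

```text
time_s: 11.97
eef_pos: [465.5, 76.7, 83.2]
ee_rot: [0.001, 0.998, -0.068, -0.0]
ft_force: [-3.0, -4.9, -0.0]
width: 0.242
```

```bash
python3 -c "
from h import *
st()"
```

```text
t11.97 tcp [465.5  76.7  83.2] yaw -0.1368 soc [596.6  58.6] F [-3.  -4.9 -0. ] M [-1.07  0.35  0.12] tq@screw 0.83 w 0.242 q7 -2.08
```

Emit:
send_rows:
  targets:
    - {"fingers":1,"dp":[0.039,0.262,0],"spin":-0.02}

```text
time_s: 12.05
eef_pos: [465.8, 79.3, 83.2]
ee_rot: [0.001, 0.997, -0.078, -0.0]
ft_force: [-3.1, -4.8, 0.1]
width: 0.239
```

```bash
python3 -c "
from h import *
st()"
```

```text
t12.05 tcp [465.8  79.3  83.2] yaw -0.1569 soc [596.6  58.6] F [-3.1 -4.8  0.1] M [-1.1   0.36  0.18] tq@screw 0.87 w 0.239 q7 -2.11
```

Emit:
send_rows:
  targets:
    - {"fingers":1,"dp":[0.044,0.261,0],"spin":-0.02}

```text
time_s: 12.13
eef_pos: [466.2, 81.9, 83.2]
ee_rot: [0.001, 0.996, -0.088, -0.0]
ft_force: [-3.1, -4.2, 0.4]
width: 0.238
```

```bash
python3 -c "
from h import *
st()"
```

```text
t12.13 tcp [466.2  81.9  83.2] yaw -0.1768 soc [596.6  58.6] F [-3.1 -4.2  0.4] M [-1.05  0.26  0.21] tq@screw 0.83 w 0.238 q7 -2.14
```

Torque is still climbing, so I'll go on in single steps.

Emit:
send_rows:
  targets:
    - {"fingers":1,"dp":[0.049,0.26,0],"spin":-0.02}

```text
time_s: 12.22
eef_pos: [466.7, 84.5, 83.2]
ee_rot: [0.001, 0.995, -0.098, -0.0]
ft_force: [-2.2, -5.2, -0.8]
width: 0.236
```

```bash
python3 -c "
from h import *
st()"
```

```text
t12.22 tcp [466.7  84.5  83.2] yaw -0.1968 soc [596.6  58.6] F [-2.2 -5.2 -0.8] M [-1.11  0.4   0.23] tq@screw 0.97 w 0.236 q7 -2.16
```

Emit:
send_rows:
  targets:
    - {"fingers":1,"dp":[0.054,0.259,0],"spin":-0.02}

```text
time_s: 12.3
eef_pos: [467.3, 87.1, 83.2]
ee_rot: [0.001, 0.994, -0.108, -0.0]
ft_force: [-2.8, -5.8, 1.3]
width: 0.241
```

```bash
python3 -c "
from h import *
st()"
```

```text
t12.30 tcp [467.3  87.1  83.2] yaw -0.2168 soc [596.6  58.6] F [-2.8 -5.8  1.3] M [-1.13  0.3   0.23] tq@screw 1.07 w 0.241 q7 -2.19
```

Emit:
send_rows:
  targets:
    - {"fingers":1,"dp":[0.06,0.258,0],"spin":-0.02}

```text
time_s: 12.38
eef_pos: [467.9, 89.7, 83.2]
ee_rot: [0.001, 0.993, -0.118, -0.0]
ft_force: [-2.9, -4.0, -0.3]
width: 0.236
```

```bash
python3 -c "
from h import *
st()"
```

```text
t12.38 tcp [467.9  89.7  83.2] yaw -0.2367 soc [596.6  58.6] F [-2.9 -4.  -0.3] M [-1.09  0.31  0.21] tq@screw 0.82 w 0.236 q7 -2.21
```

Emit:
send_rows:
  targets:
    - {"fingers":1,"dp":[0.065,0.257,0],"spin":-0.02}

```text
time_s: 12.47
eef_pos: [468.5, 92.2, 83.2]
ee_rot: [0.001, 0.992, -0.128, -0.0]
ft_force: [-2.7, -5.1, 0.0]
width: 0.238
```

```bash
python3 -c "
from h import *
st()"
```

```text
t12.47 tcp [468.5  92.2  83.2] yaw -0.2567 soc [596.6  58.6] F [-2.7 -5.1  0. ] M [-1.17  0.33  0.23] tq@screw 0.99 w 0.238 q7 -2.24
```

Emit:
send_rows:
  targets:
    - {"fingers":1,"dp":[0.07,0.255,0],"spin":-0.02}

```text
time_s: 12.55
eef_pos: [469.2, 94.8, 83.2]
ee_rot: [0.001, 0.99, -0.138, -0.0]
ft_force: [-2.8, -5.0, 0.2]
width: 0.241
```

```bash
python3 -c "
from h import *
st()"
```

```text
t12.55 tcp [469.2  94.8  83.2] yaw -0.2767 soc [596.6  58.6] F [-2.8 -5.   0.2] M [-1.09  0.34  0.26] tq@screw 1.00 w 0.241 q7 -2.27
```

Emit:
send_rows:
  targets:
    - {"fingers":1,"dp":[0.075,0.254,0],"spin":-0.02}

```text
time_s: 12.63
eef_pos: [470.0, 97.3, 83.2]
ee_rot: [0.001, 0.989, -0.148, -0.0]
ft_force: [-2.9, -5.2, -0.0]
width: 0.236
```

```bash
python3 -c "
from h import *
st()"
```

```text
t12.63 tcp [470.   97.3  83.2] yaw -0.2967 soc [596.6  58.6] F [-2.9 -5.2 -0. ] M [-1.16  0.36  0.24] tq@screw 1.02 w 0.236 q7 -2.29
```

Emit:
send_rows:
  targets:
    - {"fingers":1,"dp":[0.08,0.252,0],"spin":-0.02}

```text
time_s: 12.72
eef_pos: [470.7, 99.8, 83.2]
ee_rot: [0.001, 0.987, -0.158, -0.0]
ft_force: [-2.8, -4.4, 0.9]
width: 0.242
```

```bash
python3 -c "
from h import *
st()"
```

```text
t12.72 tcp [470.7  99.8  83.2] yaw -0.3167 soc [596.6  58.6] F [-2.8 -4.4  0.9] M [-1.16  0.36  0.27] tq@screw 0.94 w 0.242 q7 -2.32
```

Emit:
send_rows:
  targets:
    - {"fingers":1,"dp":[0.085,0.25,0],"spin":-0.02}

```text
time_s: 12.8
eef_pos: [471.6, 102.3, 83.2]
ee_rot: [0.001, 0.986, -0.168, -0.0]
ft_force: [-3.6, -5.6, 0.2]
width: 0.24
```

```bash
python3 -c "
from h import *
st()"
```

```text
t12.80 tcp [471.6 102.3  83.2] yaw -0.3366 soc [596.5  58.6] F [-3.6 -5.6  0.2] M [-1.16  0.38  0.3 ] tq@screw 1.16 w 0.240 q7 -2.34
```

Emit:
send_rows:
  targets:
    - {"fingers":1,"dp":[0.09,0.249,0],"spin":-0.02}

```text
time_s: 12.88
eef_pos: [472.5, 104.8, 83.1]
ee_rot: [0.001, 0.984, -0.177, -0.0]
ft_force: [-3.2, -5.4, 0.4]
width: 0.237
```

```bash
python3 -c "
from h import *
st()"
```

```text
t12.88 tcp [472.5 104.8  83.1] yaw -0.3566 soc [596.5  58.6] F [-3.2 -5.4  0.4] M [-1.19  0.33  0.28] tq@screw 1.10 w 0.237 q7 -2.37
```

Emit:
send_rows:
  targets:
    - {"fingers":1,"dp":[0.095,0.247,0],"spin":-0.02}

```text
time_s: 12.97
eef_pos: [473.4, 107.3, 83.1]
ee_rot: [0.001, 0.982, -0.187, -0.0]
ft_force: [-2.7, -4.7, 0.6]
width: 0.238
```

```bash
python3 -c "
from h import *
st()"
```

```text
t12.97 tcp [473.4 107.3  83.1] yaw -0.3766 soc [596.5  58.6] F [-2.7 -4.7  0.6] M [-1.12  0.36  0.32] tq@screw 1.03 w 0.238 q7 -2.39
```

Emit:
send_rows:
  targets:
    - {"fingers":1,"dp":[0.1,0.245,0],"spin":-0.02}

```text
time_s: 13.05
eef_pos: [474.4, 109.7, 83.2]
ee_rot: [0.001, 0.98, -0.197, -0.0]
ft_force: [-2.7, -5.7, -0.4]
width: 0.241
```

```bash
python3 -c "
from h import *
st()"
```

```text
t13.05 tcp [474.4 109.7  83.2] yaw -0.3966 soc [596.5  58.6] F [-2.7 -5.7 -0.4] M [-1.15  0.32  0.28] tq@screw 1.12 w 0.241 q7 -2.42
```

Emit:
send_rows:
  targets:
    - {"fingers":1,"dp":[0.105,0.243,0],"spin":-0.02}

```text
time_s: 13.13
eef_pos: [475.4, 112.1, 83.1]
ee_rot: [0.001, 0.978, -0.207, -0.0]
ft_force: [-3.3, -4.3, 0.2]
width: 0.236
```

```bash
python3 -c "
from h import *
st()"
```

```text
t13.13 tcp [475.4 112.1  83.1] yaw -0.4166 soc [596.5  58.5] F [-3.3 -4.3  0.2] M [-1.19  0.36  0.3 ] tq@screw 1.00 w 0.236 q7 -2.45
```

Emit:
send_rows:
  targets:
    - {"fingers":1,"dp":[0.11,0.24,0],"spin":-0.02}

```text
time_s: 13.22
eef_pos: [476.5, 114.6, 83.2]
ee_rot: [0.001, 0.976, -0.217, -0.0]
ft_force: [-3.2, -5.2, -0.2]
width: 0.236
```

```bash
cat >> h.py <<'E'
def st2():
    st();s=arm.sense();q=s['ee_rot'];y=2*np.arctan2(q[2],q[1]);c,n=np.cos(y),np.sin(y);F=s['ft_force'];M=s['moment']
    print('handle frame F %.1f %.1f  M %.2f %.2f'%(c*F[0]+n*F[1],-n*F[0]+c*F[1],c*M[0]+n*M[1],-n*M[0]+c*M[1]),'q',np.round(s['qpos'],2))
E
python3 -c "
from h import *
st2()"
```

```text
t13.22 tcp [476.5 114.6  83.2] yaw -0.4365 soc [596.5  58.6] F [-3.2 -5.2 -0.2] M [-1.22  0.41  0.35] tq@screw 1.15 w 0.236 q7 -2.47
handle frame F -0.7 -6.0  M -1.28 -0.15 q [ 0.24  0.24 -0.63  1.95  0.17  1.   -2.47]
```

Emit:
send_rows:
  targets:
    - {"fingers":1,"dp":[0.115,0.238,0],"spin":-0.02}

```text
time_s: 13.3
eef_pos: [477.7, 116.9, 83.1]
ee_rot: [0.001, 0.974, -0.226, -0.0]
ft_force: [-3.5, -5.5, -0.5]
width: 0.24
```

```bash
python3 -c "
from h import *
st2()"
```

```text
t13.30 tcp [477.7 116.9  83.1] yaw -0.4565 soc [596.5  58.5] F [-3.5 -5.5 -0.5] M [-1.23  0.4   0.33] tq@screw 1.19 w 0.240 q7 -2.50
handle frame F -0.7 -6.5  M -1.28 -0.18 q [ 0.24  0.24 -0.63  1.95  0.17  1.   -2.5 ]
```

Emit:
send_rows:
  targets:
    - {"fingers":1,"dp":[0.12,0.236,0],"spin":-0.02}

```text
time_s: 13.38
eef_pos: [478.8, 119.2, 83.1]
ee_rot: [0.001, 0.972, -0.236, -0.0]
ft_force: [-3.4, -5.8, -0.1]
width: 0.237
```

```bash
python3 -c "
from h import *
st2()"
```

```text
t13.38 tcp [478.8 119.2  83.1] yaw -0.4765 soc [596.5  58.5] F [-3.4 -5.8 -0.1] M [-1.28  0.35  0.38] tq@screw 1.28 w 0.237 q7 -2.52
handle frame F -0.4 -6.7  M -1.29 -0.28 q [ 0.23  0.25 -0.62  1.94  0.17  1.   -2.52]
```

Emit:
send_rows:
  targets:
    - {"fingers":1,"dp":[0.125,0.233,0],"spin":-0.02}

```text
time_s: 13.47
eef_pos: [480.1, 121.6, 83.1]
ee_rot: [0.001, 0.969, -0.246, -0.0]
ft_force: [-3.4, -5.0, 0.7]
width: 0.24
```

```bash
python3 -c "
from h import *
st2()"
```

```text
t13.47 tcp [480.1 121.6  83.1] yaw -0.4965 soc [596.5  58.5] F [-3.4 -5.   0.7] M [-1.17  0.42  0.35] tq@screw 1.16 w 0.240 q7 -2.54
handle frame F -0.6 -6.0  M -1.23 -0.19 q [ 0.21  0.25 -0.61  1.94  0.17  1.01 -2.54]
```

Emit:
send_rows:
  targets:
    - {"fingers":1,"dp":[0.13,0.231,0],"spin":-0.02}

```text
time_s: 13.55
eef_pos: [481.4, 124.0, 83.1]
ee_rot: [0.001, 0.967, -0.255, -0.0]
ft_force: [-2.5, -3.9, -0.7]
width: 0.238
```

```bash
python3 -c "
from h import *
st2()"
```

```text
t13.55 tcp [481.4 124.   83.1] yaw -0.5166 soc [596.6  58.6] F [-2.5 -3.9 -0.7] M [-1.04  0.34  0.19] tq@screw 0.80 w 0.238 q7 -2.56
handle frame F -0.2 -4.6  M -1.07 -0.22 q [ 0.2   0.25 -0.6   1.93  0.17  1.01 -2.56]
```

Emit:
send_rows:
  targets:
    - {"fingers":1,"dp":[0.135,0.228,0],"spin":-0.02}

```text
time_s: 13.63
eef_pos: [482.9, 126.4, 83.1]
ee_rot: [0.001, 0.964, -0.265, -0.0]
ft_force: [-2.9, -4.4, -0.5]
width: 0.238
```

```bash
python3 -c "
from h import *
st2()"
```

```text
t13.63 tcp [482.9 126.4  83.1] yaw -0.5368 soc [596.6  58.7] F [-2.9 -4.4 -0.5] M [-1.04  0.45  0.17] tq@screw 0.87 w 0.238 q7 -2.58
handle frame F -0.2 -5.3  M -1.12 -0.14 q [ 0.16  0.25 -0.57  1.93  0.16  1.   -2.58]
```

Emit:
send_rows:
  targets:
    - {"fingers":1,"dp":[0,0,0],"spin":0}

```text
time_s: 13.72
eef_pos: [482.9, 126.5, 83.2]
ee_rot: [0.001, 0.964, -0.265, -0.0]
ft_force: [-3.5, -5.5, 0.2]
width: 0.24
```

```bash
python3 -c "
from h import *
st2()
d=snap('scene','scene9');st2();d=snap('wrist','wrist9');st2()"
```

```text
t13.72 tcp [482.9 126.5  83.2] yaw -0.5364 soc [596.7  58.9] F [-3.5 -5.5  0.2] M [-1.21  0.4   0.08] tq@screw 0.94 w 0.240 q7 -2.58
handle frame F -0.2 -6.5  M -1.24 -0.28 q [ 0.16  0.25 -0.57  1.93  0.16  1.   -2.58]
t13.77 tcp [482.8 126.4  83.2] yaw -0.5353 soc [596.7  58.9] F [-3.4 -4.4  0.8] M [-1.13  0.36  0.14] tq@screw 0.87 w 0.238 q7 -2.58
handle frame F -0.7 -5.5  M -1.15 -0.26 q [ 0.16  0.25 -0.57  1.93  0.16  1.   -2.58]
t13.82 tcp [482.8 126.3  83.1] yaw -0.5350 soc [596.7  58.8] F [-1.8 -3.8 -0.2] M [-1.11  0.39  0.14] tq@screw 0.71 w 0.239 q7 -2.58
handle frame F 0.4 -4.2  M -1.15 -0.23 q [ 0.16  0.25 -0.57  1.93  0.16  1.   -2.58]
```

View pics/wrist9.png

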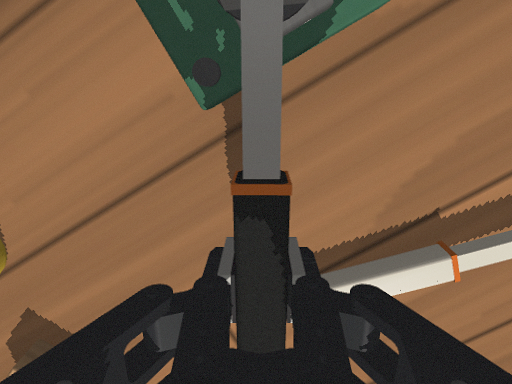

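```bash
python3 -c "
from h import *
print(np.round(arm.sense()['qpos'],4),arm.sense()['time_s'])"
```

```text
[ 0.1646  0.2508 -0.5665  1.931   0.1595  1.0044 -2.5796] 13.8167
```

Emit:
send_rows:
  targets:
    - {"fingers":1,"dp":[0.082,0.136,0],"spin":-0.012}

```text
time_s: 13.9
eef_pos: [483.5, 127.4, 83.1]
ee_rot: [0.001, 0.963, -0.27, -0.0]
ft_force: [-3.8, -4.5, 0.1]
width: 0.238
```

```bash
python3 -c "
from h import *
st2();print(arm.sense()['qpos'][6])
snap('scene','scene10');st2()"
```

```text
t13.90 tcp [483.5 127.4  83.1] yaw -0.5470 soc [596.5  58.6] F [-3.8 -4.5  0.1] M [-1.22  0.53  0.35] tq@screw 1.13 w 0.238 q7 -2.59
handle frame F -0.9 -5.8  M -1.32 -0.19 q [ 0.13  0.25 -0.53  1.93  0.15  1.   -2.59]
-2.5856840168451853
t13.95 tcp [483.6 127.7  83.2] yaw -0.5483 soc [596.6  58.7] F [-3.3 -5.6 -0.5] M [-1.38  0.61  0.2 ] tq@screw 1.06 w 0.237 q7 -2.59
handle frame F 0.1 -6.5  M -1.49 -0.20 q [ 0.13  0.25 -0.53  1.93  0.15  1.   -2.59]
```

Run:
```python
from h import *
snap('wrist','wrist10');st2()
f=lambda n:cv2.resize(cv2.imread(f'pics/{n}.png')[0:30,190:350],None,fx=5,fy=5,interpolation=cv2.INTER_CUBIC)
cv2.imwrite('pics/c11.png',np.vstack([f('wrist6'),f('wrist9'),f('wrist10'),f('wrist5')]))
```

```text
t14.00 tcp [483.5 127.6  83.1] yaw -0.5474 soc [596.6  58.6] F [-3.2 -4.1 -0.9] M [-1.23  0.46  0.24] tq@screw 0.93 w 0.238 q7 -2.59
handle frame F -0.6 -5.1  M -1.29 -0.25 q [ 0.13  0.25 -0.53  1.93  0.15  1.   -2.59]
```

View pics/c11.png

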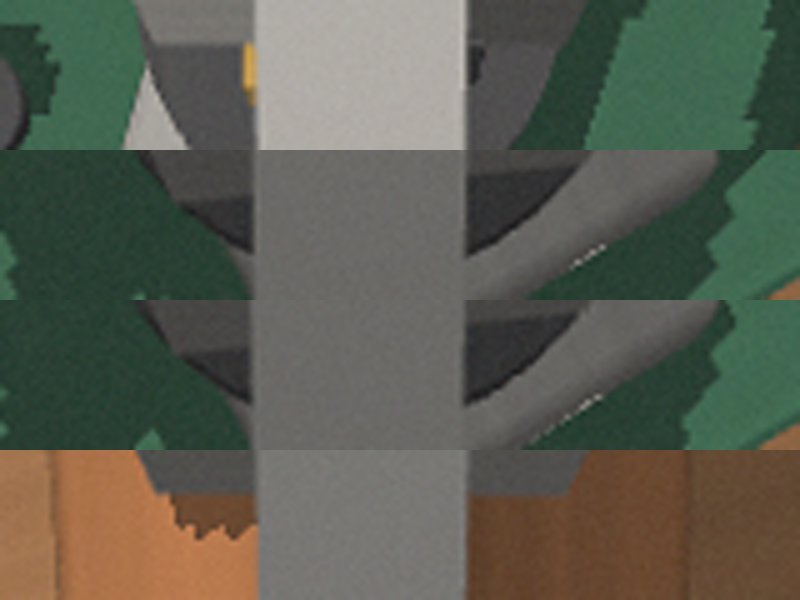

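The wrist crop settles it. The box's lower edge was parallel to the image rows before turning (wrist6). It is now tilted about 0.09 to 0.10 against the handle (wrist9 and wrist10), so the wrench has broken over and clicked. I'll stop here and back off.

Emit:
send_rows:
  targets:
    - {"fingers":1,"dp":[-0.136,-0.227,0],"spin":0.02}
    - {"fingers":1,"dp":[-0.131,-0.23,0],"spin":0.02}
    - {"fingers":1,"dp":[-0.126,-0.233,0],"spin":0.02}
    - {"fingers":1,"dp":[-0.122,-0.235,0],"spin":0.02}

```text
time_s: 14.33
eef_pos: [478.3, 118.2, 83.1]
ee_rot: [0.001, 0.973, -0.231, -0.0]
ft_force: [-1.3, -4.9, 0.0]
width: 0.238
```

```bash
python3 -c "
from h import *
st2()"
```

```text
t14.33 tcp [478.3 118.2  83.1] yaw -0.4657 soc [596.6  58.7] F [-1.3 -4.9  0. ] M [-1.12  0.21  0.15] tq@screw 0.82 w 0.238 q7 -2.49
handle frame F 1.0 -5.0  M -1.10 -0.31 q [ 0.16  0.23 -0.54  1.95  0.14  1.   -2.49]
```

Emit:
send_rows:
  targets:
    - {"fingers":1,"dp":[-0.117,-0.237,0],"spin":0.02}
    - {"fingers":1,"dp":[-0.112,-0.24,0],"spin":0.02}

```text
time_s: 14.5
eef_pos: [476.5, 113.9, 83.4]
ee_rot: [-0.0, 0.977, -0.211, 0.0]
ft_force: [-1.3, -2.4, -0.5]
width: 0.235
```

```bash
python3 -c "
from h import *
st2()
snap('wrist','wrist11');st2()
f=lambda n:cv2.resize(cv2.imread(f'pics/{n}.png')[0:30,190:350],None,fx=5,fy=5,interpolation=cv2.INTER_CUBIC)
cv2.imwrite('pics/c12.png',f('wrist11'))"
```

```text
t14.50 tcp [476.5 113.9  83.4] yaw -0.4260 soc [597.1  59.1] F [-1.3 -2.4 -0.5] M [-0.58  0.17 -0.24] tq@screw 0.11 w 0.235 q7 -2.44
handle frame F -0.2 -2.7  M -0.60 -0.09 q [ 0.17  0.23 -0.55  1.96  0.14  1.   -2.44]
t14.55 tcp [476.4 113.6  83.4] yaw -0.4249 soc [597.  59.] F [-2.  -1.5  0.6] M [-0.44  0.21 -0.07] tq@screw 0.23 w 0.239 q7 -2.43
handle frame F -1.2 -2.2  M -0.49 0.01 q [ 0.17  0.23 -0.55  1.96  0.14  1.   -2.43]
```

View pics/c12.png

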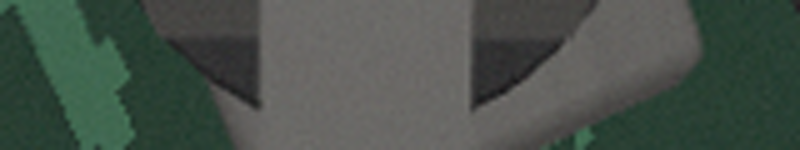

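Emit:
send_rows:
  targets:
    - {"fingers":1,"dp":[-0.107,-0.242,0],"spin":0.02}
    - {"fingers":1,"dp":[-0.102,-0.244,0],"spin":0.02}
    - {"fingers":1,"dp":[-0.097,-0.246,0],"spin":0.02}

```text
time_s: 14.8
eef_pos: [473.5, 107.0, 83.4]
ee_rot: [-0.0, 0.983, -0.182, 0.0]
ft_force: [-1.0, -0.8, 0.2]
width: 0.24
```

```bash
python3 -c "
from h import *
st2()"
```

```text
t14.80 tcp [473.5 107.   83.4] yaw -0.3666 soc [597.1  59.6] F [-1.  -0.8  0.2] M [-0.4   0.32 -0.33] tq@screw -0.19 w 0.240 q7 -2.36
handle frame F -0.6 -1.1  M -0.49 0.16 q [ 0.19  0.22 -0.55  1.97  0.13  0.99 -2.36]
```

Emit:
send_rows:
  targets:
    - {"fingers":1,"dp":[-0.092,-0.248,0],"spin":0.02}
    - {"fingers":1,"dp":[0,0,0],"spin":0}

```text
time_s: 14.97
eef_pos: [472.5, 104.5, 83.4]
ee_rot: [-0.0, 0.985, -0.172, 0.0]
ft_force: [-1.0, -0.5, -0.7]
width: 0.238
```

```bash
python3 -c "
from h import *
st2()"
```

```text
t14.97 tcp [472.5 104.5  83.4] yaw -0.3466 soc [597.   59.5] F [-1.  -0.5 -0.7] M [-0.24  0.29 -0.14] tq@screw -0.03 w 0.238 q7 -2.33
handle frame F -0.7 -0.8  M -0.32 0.19 q [ 0.2   0.21 -0.55  1.97  0.13  0.99 -2.33]
```

Emit:
send_rows:
  targets:
    - {"fingers":1,"dp":[0,0,0.15],"spin":0}
    - {"fingers":1,"dp":[0,0,0.15],"spin":0}
    - {"fingers":1,"dp":[0,0,0.2],"spin":0}

```text
time_s: 15.22
eef_pos: [472.4, 104.5, 88.2]
ee_rot: [-0.0, 0.985, -0.173, -0.0]
ft_force: [0.8, -1.9, -4.5]
width: 0.24
```

```bash
python3 -c "
from h import *
st2()"
```

```text
t15.22 tcp [472.4 104.5  88.2] yaw -0.3475 soc [596.9  59.5] F [ 0.8 -1.9 -4.5] M [-0.08  0.3  -0.1 ] tq@screw 0.10 w 0.240 q7 -2.33
handle frame F 1.4 -1.5  M -0.18 0.25 q [ 0.2   0.21 -0.55  1.96  0.13  1.   -2.33]
```

Emit:
send_rows:
  targets:
    - {"fingers":1,"dp":[0,0,0.3],"spin":0}
    - {"fingers":1,"dp":[0,0,0.4],"spin":0}
    - {"fingers":1,"dp":[0,0,0.6],"spin":0}
    - {"fingers":1,"dp":[0,0,0.8],"spin":0}
    - {"fingers":1,"dp":[0,0,1.0],"spin":0}
    - {"fingers":1,"dp":[0,0,1.0],"spin":0}
    - {"fingers":1,"dp":[0,0,0.5],"spin":0}
    - {"fingers":1,"dp":[0,0,0],"spin":0}
    - {"fingers":1,"dp":[0,0,0],"spin":0}

```text
time_s: 15.97
eef_pos: [472.7, 104.3, 134.7]
ee_rot: [0.0, 0.985, -0.173, 0.0]
ft_force: [0.5, 0.9, -3.7]
width: 0.236
```

```bash
python3 -c "
from h import *
st2()
d=snap('scene','scene12');cv2.imwrite('pics/c13.png',cv2.resize(d['pixels'][150:260,200:320,::-1],None,fx=5,fy=5,interpolation=2))"
```

```text
t15.97 tcp [472.7 104.3 134.7] yaw -0.3473 soc [597.2  59.2] F [ 0.5  0.9 -3.7] M [0.04 0.25 0.01] tq@screw -0.12 w 0.236 q7 -2.30
handle frame F 0.2 1.0  M -0.05 0.25 q [ 0.21  0.15 -0.56  1.92  0.09  1.1  -2.3 ]
```

View pics/c13.png

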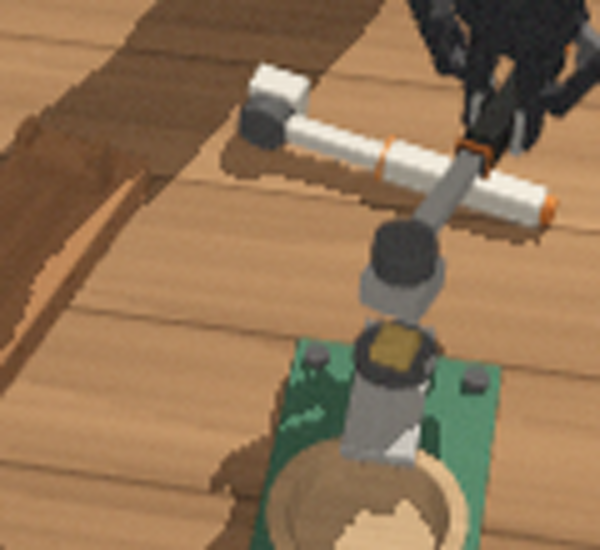

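Emit:
send_rows:
  targets:
    - {"fingers":1,"dp":[0.12,-1.3,0],"spin":0.006}
    - {"fingers":1,"dp":[0.2,-2.2,0],"spin":0.006}
    - {"fingers":1,"dp":[0.3,-2.8,0],"spin":0.006}
    - {"fingers":1,"dp":[0.3,-2.9,0],"spin":0.006}
    - {"fingers":1,"dp":[0.3,-2.9,0],"spin":0.006}
    - {"fingers":1,"dp":[0.3,-2.9,0],"spin":0.006}
    - {"fingers":1,"dp":[0.3,-2.9,0],"spin":0.006}
    - {"fingers":1,"dp":[0.3,-2.9,0],"spin":0.006}
    - {"fingers":1,"dp":[0.3,-2.9,0],"spin":0.006}
    - {"fingers":1,"dp":[0.3,-2.8,0],"spin":0.006}
    - {"fingers":1,"dp":[0.2,-2.0,0],"spin":0.006}
    - {"fingers":1,"dp":[0.2,-1.3,0],"spin":0}

```text
time_s: 17.02
eef_pos: [502.9, -196.5, 133.5]
ee_rot: [0.0, 0.99, -0.141, -0.001]
ft_force: [-0.4, 0.4, -4.4]
width: 0.245
```

Emit:
send_rows:
  targets:
    - {"fingers":1,"dp":[0,0,0],"spin":0}
    - {"fingers":1,"dp":[0,0,0],"spin":0}
    - {"fingers":1,"dp":[0,0,0],"spin":0}
    - {"fingers":1,"dp":[0,0,0],"spin":0}
    - {"fingers":1,"dp":[0,0,0],"spin":0}

```text
time_s: 17.43
eef_pos: [503.9, -192.5, 134.3]
ee_rot: [-0.0, 0.99, -0.139, -0.0]
ft_force: [0.3, 0.2, -4.1]
width: 0.237
```

Run:
```python
from h import *
st2();snap('wrist','wrist13');st2()
a=cv2.imread('pics/wrist13.png');b=cv2.imread('pics/wrist5.png')
cv2.imwrite('pics/c14.png',np.hstack([a[:,130:390],b[:,130:390]]))
```

```text
t17.43 tcp [ 503.9 -192.5  134.3] yaw -0.2795 soc [ 631.1 -229. ] F [ 0.3  0.2 -4.1] M [ 0.09  0.23 -0.02] tq@screw 0.04 w 0.237 q7 -1.64
handle frame F 0.2 0.3  M 0.02 0.25 q [ 0.56  0.24 -0.32  1.8   0.08  1.12 -1.64]
t17.48 tcp [ 503.9 -192.7  134.4] yaw -0.2797 soc [ 631.1 -229.3] F [-0.3  0.3 -3.5] M [ 0.13  0.18 -0.  ] tq@screw -0.10 w 0.236 q7 -1.64
handle frame F -0.4 0.2  M 0.07 0.21 q [ 0.56  0.24 -0.32  1.79  0.08  1.12 -1.64]
```

View pics/c14.png

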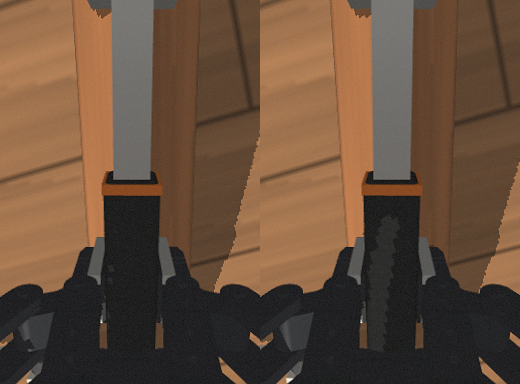

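Emit:
send_rows:
  targets:
    - {"fingers":1,"dp":[0,-0.13,-0.8],"spin":-0.0017}
    - {"fingers":1,"dp":[0,0,-1.4],"spin":0}
    - {"fingers":1,"dp":[0,0,-1.6],"spin":0}
    - {"fingers":1,"dp":[0,0,-1.5],"spin":0}
    - {"fingers":1,"dp":[0,0,-1.2],"spin":0}
    - {"fingers":1,"dp":[0,0,-0.8],"spin":0}
    - {"fingers":1,"dp":[0,0,-0.4],"spin":0}
    - {"fingers":1,"dp":[0,0,0],"spin":0}
    - {"fingers":1,"dp":[0,0,0],"spin":0}
    - {"fingers":1,"dp":[0,0,0],"spin":0}

```text
time_s: 18.32
eef_pos: [504.4, -195.2, 58.1]
ee_rot: [0.0, 0.99, -0.141, 0.001]
ft_force: [0.1, -0.1, -3.9]
width: 0.237
```

Run:
```python
from h import *
st2();d=snap('scene','scene14');st2()
cv2.imwrite('pics/c15.png',cv2.resize(d['pixels'][155:255,150:250,::-1],None,fx=6,fy=6,interpolation=2))
```

```text
t18.32 tcp [ 504.4 -195.2   58.1] yaw -0.2830 soc [ 631.5 -232.1] F [ 0.1 -0.1 -3.9] M [0.07 0.25 0.03] tq@screw 0.06 w 0.237 q7 -1.66
handle frame F 0.1 -0.1  M -0.00 0.26 q [ 0.55  0.33 -0.31  1.86  0.12  0.97 -1.66]
t18.37 tcp [ 504.4 -195.2   58.2] yaw -0.2829 soc [ 631.5 -232.1] F [-0.2  0.5 -3. ] M [ 0.07  0.26 -0.03] tq@screw -0.13 w 0.241 q7 -1.66
handle frame F -0.4 0.5  M -0.00 0.27 q [ 0.55  0.33 -0.31  1.86  0.12  0.97 -1.66]
```

View pics/c15.png

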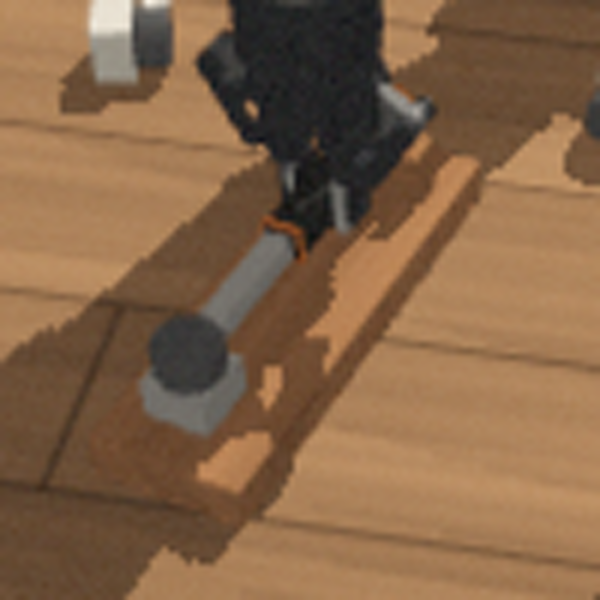

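Correct y by +1.2 mm and set it down slowly, watching Fz.

Emit:
send_rows:
  targets:
    - {"fingers":1,"dp":[-0.05,0.12,-0.3],"spin":0.0015}
    - {"fingers":1,"dp":[0,0,-0.3],"spin":0}
    - {"fingers":1,"dp":[0,0,-0.25],"spin":0}
    - {"fingers":1,"dp":[0,0,-0.15],"spin":0}
    - {"fingers":1,"dp":[0,0,0],"spin":0}

```text
time_s: 18.78
eef_pos: [503.1, -193.7, 47.0]
ee_rot: [0.0, 0.99, -0.14, -0.0]
ft_force: [-1.0, -0.2, -3.5]
width: 0.242
```

```bash
python3 -c "
from h import *
st2()"
```

```text
t18.78 tcp [ 503.1 -193.7   47. ] yaw -0.2813 soc [ 630.3 -230.5] F [-1.  -0.2 -3.5] M [0.09 0.29 0.  ] tq@screw -0.22 w 0.242 q7 -1.67
handle frame F -0.9 -0.5  M 0.00 0.30 q [ 0.55  0.35 -0.31  1.87  0.13  0.94 -1.67]
```

Emit:
send_rows:
  targets:
    - {"fingers":1,"dp":[0.07,-0.02,-0.06],"spin":0}
    - {"fingers":1,"dp":[0,0,0],"spin":0}

```text
time_s: 18.95
eef_pos: [504.1, -194.1, 46.8]
ee_rot: [0.0, 0.99, -0.14, 0.0]
ft_force: [-1.3, 0.5, -1.6]
width: 0.238
```

```bash
python3 -c "
from h import *
st2()"
```

```text
t18.95 tcp [ 504.1 -194.1   46.8] yaw -0.2814 soc [ 631.3 -230.8] F [-1.3  0.5 -1.6] M [ 0.07  0.23 -0.05] tq@screw -0.43 w 0.238 q7 -1.67
handle frame F -1.4 0.1  M 0.01 0.25 q [ 0.55  0.35 -0.31  1.87  0.13  0.94 -1.67]
```

Emit:
send_rows:
  targets:
    - {"fingers":1,"dp":[0,0,-0.05],"spin":0}
    - {"fingers":1,"dp":[0,0,0],"spin":0}

```text
time_s: 19.12
eef_pos: [504.1, -194.1, 46.7]
ee_rot: [0.0, 0.99, -0.14, 0.0]
ft_force: [-2.9, 1.2, 3.9]
width: 0.24
```

```bash
python3 -c "
from h import *
st2()"
```

```text
t19.12 tcp [ 504.1 -194.1   46.7] yaw -0.2815 soc [ 631.3 -230.9] F [-2.9  1.2  3.9] M [ 0.27  0.7  -0.02] tq@screw -0.88 w 0.240 q7 -1.67
handle frame F -3.1 0.3  M 0.06 0.75 q [ 0.55  0.35 -0.31  1.87  0.13  0.94 -1.67]
```

Emit:
send_rows:
  targets:
    - {"fingers":0.3,"dp":[0,0,0],"spin":0}
    - {"fingers":0.1,"dp":[0,0,0],"spin":0}
    - {"fingers":-0.3,"dp":[0,0,0],"spin":0}
    - {"fingers":-1,"dp":[0,0,0],"spin":0}
    - {"fingers":-1,"dp":[0,0,0],"spin":0}
    - {"fingers":-1,"dp":[0,0,0],"spin":0}
    - {"fingers":-1,"dp":[0,0,0],"spin":0}
    - {"fingers":-1,"dp":[0,0,0],"spin":0}

```text
time_s: 19.78
eef_pos: [503.9, -194.0, 46.2]
ee_rot: [0.0, 0.99, -0.14, 0.0]
ft_force: [-0.3, 0.4, 0.4]
width: 0.998
```

Emit:
send_rows:
  targets:
    - {"fingers":-1,"dp":[0,0,0.5],"spin":0}
    - {"fingers":-1,"dp":[0,0,1.0],"spin":0}
    - {"fingers":-1,"dp":[0,0,1.5],"spin":0}
    - {"fingers":-1,"dp":[0,0,2.0],"spin":0}
    - {"fingers":-1,"dp":[0,0,2.5],"spin":0}
    - {"fingers":-1,"dp":[0,0,2.5],"spin":0}
    - {"fingers":-1,"dp":[0,0,2.5],"spin":0}
    - {"fingers":-1,"dp":[0,0,2.5],"spin":0}
    - {"fingers":-1,"dp":[0,0,2.0],"spin":0}
    - {"fingers":-1,"dp":[0,0,1.0],"spin":0}
    - {"fingers":-1,"dp":[0,0,0],"spin":0}
    - {"fingers":-1,"dp":[0,0,0],"spin":0}

```text
time_s: 20.78
eef_pos: [503.9, -194.0, 226.1]
ee_rot: [0.0, 0.99, -0.14, 0.0]
ft_force: [0.4, 0.7, 0.5]
width: 0.998
```

Emit:
send_rows:
  targets:
    - {"fingers":-1,"dp":[-0.2,0,0],"spin":0}
    - {"fingers":-1,"dp":[-1,0,0.2],"spin":0}
    - {"fingers":-1,"dp":[0,0,0],"spin":0}
    - {"fingers":-1,"dp":[0,0,0],"spin":0}
    - {"fingers":-1,"dp":[0,0,0],"spin":0}

```text
time_s: 21.2
eef_pos: [491.7, -194.1, 228.0]
ee_rot: [0.0, 0.99, -0.14, -0.0]
ft_force: [0.2, -0.0, -0.4]
width: 1.0
```

Run:
```python
from h import *
st2()
d=snap('wrist','w20');snap('scene','scene20')
m,c,_=big(mask(d,'black',(225,60,300,300)));ys,xs=np.nonzero(m)
P=onz(d,np.c_[xs,ys],76)[:,:2];mu=P.mean(0);w,V=np.linalg.eigh(np.cov(P.T)); v=V[:,1]*np.sign(V[0,1]);t=(P-mu)@v
print('mid',mu+v*(t.min()+t.max())/2,'len',np.ptp(t),'yaw',np.arctan2(v[1],v[0]))
```

```text
t21.20 tcp [ 491.7 -194.1  228. ] yaw -0.2817 soc [ 618.9 -230.9] F [ 0.2 -0.  -0.4] M [-0.03  0.   -0.04] tq@screw 0.00 w 1.000 q7 -1.60
handle frame F 0.2 0.0  M -0.03 -0.01 q [ 0.58  0.14 -0.32  1.71  0.05  1.3  -1.6 ]
mid [ 490.24146971 -188.63182449] len 110.51360720500912 yaw -0.288258594772596
```

View pics/w20.png

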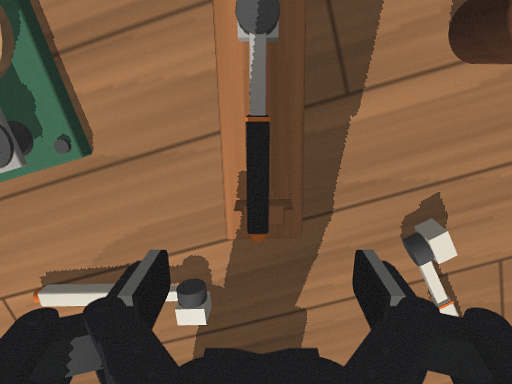

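View pics/scene20.png

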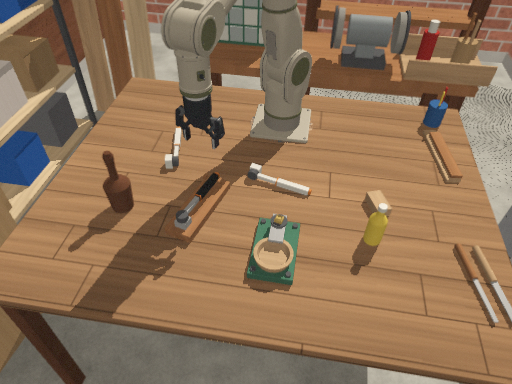

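The wrench is back within about 1.5 mm and 0.01 rad of its first pose. I'll take one look at the screw before handing in.

Emit:
send_rows:
  targets:
    - {"fingers":-1,"dp":[0.4,1.5,0.2],"spin":0.02}
    - {"fingers":-1,"dp":[0.4,2.5,0.2],"spin":0.03}
    - {"fingers":-1,"dp":[0.5,2.8,0.2],"spin":0.03}
    - {"fingers":-1,"dp":[0.5,2.8,0.2],"spin":0.03}
    - {"fingers":-1,"dp":[0.5,2.8,0.2],"spin":0.03}
    - {"fingers":-1,"dp":[0.5,2.8,0.2],"spin":0.03}
    - {"fingers":-1,"dp":[0.5,2.8,0.2],"spin":0.03}
    - {"fingers":-1,"dp":[0.5,2.5,0.2],"spin":0.03}
    - {"fingers":-1,"dp":[0.5,2.0,0.2],"spin":0.03}
    - {"fingers":-1,"dp":[0.4,1.0,0.2],"spin":0.02}
    - {"fingers":-1,"dp":[0,0,0],"spin":0}
    - {"fingers":-1,"dp":[0,0,0],"spin":0}

```text
time_s: 22.3
eef_pos: [539.0, 40.8, 248.1]
ee_rot: [0.0, 1.0, -0.001, -0.0]
ft_force: [0.5, -0.8, -1.3]
width: 1.0
```

Emit:
send_rows:
  targets:
    - {"fingers":-1,"dp":[0,0,0],"spin":0}
    - {"fingers":-1,"dp":[0,0,0],"spin":0}
    - {"fingers":-1,"dp":[0,0,0],"spin":0}

```text
time_s: 22.55
eef_pos: [538.9, 39.6, 248.1]
ee_rot: [0.0, 1.0, -0.002, -0.0]
ft_force: [-0.3, -0.5, -0.6]
width: 0.999
```

Run:
```python
from h import *
st();d=snap('wrist','w21')
m,c,stt=big(mask(d,'brass',(190,70,300,160)));ys,xs=np.nonzero(m);print(c,cv2.minAreaRect(onz(d,np.c_[xs,ys],77)[:,:2].astype(np.float32)))
x,y=map(int,c);cv2.imwrite('pics/c21.png',cv2.resize(d['pixels'][max(0,y-45):y+45,x-45:x+45,::-1],None,fx=6,fy=6,interpolation=2))
```

```text
t22.55 tcp [538.9  39.6 248.1] yaw -0.0037 soc [671.3  39.2] F [-0.3 -0.5 -0.6] M [-0.03  0.03 -0.01] tq@screw 0.01 w 0.999 q7 -1.80
[241.29512195 113.62195122] ((598.217529296875, 59.442806243896484), (23.20804786682129, 23.642534255981445), 75.80402374267578)
```

View pics/c21.png

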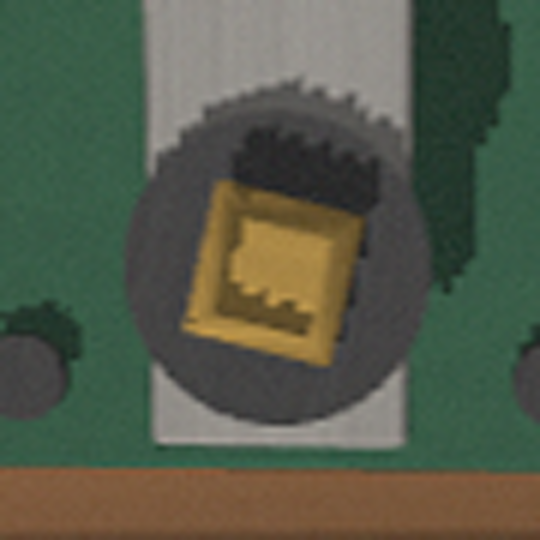

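```bash
python3 -c "
from h import *
print(arm.hand_in())"
```

```text
the job is handed in; nothing more can be done
None
```

The job is done and handed in at about 22.6 s. I took the black-gripped wrench from its cradle and seated it on the screw flange, where contact force showed at 67 mm. I turned it clockwise to the click, backed off, lifted it clear and laid it back in the cradle.

**Click:** Torque at the screw rose from about 0.65 to about 1.2 N m, then fell to about 0.85. The wrist camera showed the socket tilted about 0.09 to 0.10 rad against the handle, and back in line once I let off.

**Screw:** The head turned from +0.325 to -0.248 rad in yaw, which is 0.57 rad clockwise. After allowing for play and wind-up this agrees with where the handle was at the click, so I saw no slackening.

**Wrench in its cradle:** It lies about 1.5 mm and 0.01 rad from its first pose. The last scene picture shows the other things where they were.

**Checks that disagreed or came close:**
- **Grip distance:** The stated 135 mm to the grip's centre did not fit the bar's 87–205 mm span, so I measured the socket's position instead.
- **Extra turn after the click:** I was unsure the torque drop was the click, so I turned another 0.012 rad before the camera confirmed it. Torque then read up to 1.13 N m. I can't rule out that this moved the screw very slightly.
- **Last joint:** It came within about 0.014 rad of its range limit (-2.586 against -2.6).

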